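# Snap the tall blank upright into the marking-out stand

### The job

Take the tall metal blank out of the grooved wooden block and stand it in the upright spring-catch stand: put its foot in the trough behind the front lip while its top still leans out, let go, then push its top back until the catch has snapped down in front of it and the blank stands upright, flush against the back posts. Do not drop it, and leave the two short blanks, the jar and the can alone.

Things in the scene. Friction and masses are not known exactly. Their poses are not given: they have to be found in the camera images.
- blank: The tall blank: a plain aluminium plate 14 mm thick (its x), 80 mm wide (its y) and 150 mm tall (its z), 0.45 kg give or take a third. Origin: centre of its underside. At the start it stands upright in one of the three grooves of the block, its foot 10 mm above the table, its thickness along the block's x. It is the same either way round.
- blank_top (a point): Centre of the tall blank's top edge, 150 mm above its origin.
- block: Fixed wooden block 190 (x) x 120 (y) x 32 mm (z), origin at the centre of its underside, its x roughly across the table, with three grooves at x = -60, 0 and +60 mm, each 16 mm wide in x, 82 mm long in y and 22 mm deep.
- stand: Fixed grey steel stand, open to the front. Origin at table level under the front faces of its two back posts; x to the back (towards the robot), y along the trough. Base plate x -93 to +25, y +-65, 12 mm thick. Posts: front faces at x = 0, y +-21 to +-39, up to z = 184 mm. Home, the blank's back is on the posts: its origin at x = -7, z = 12, its top at z = 162, its front face at x = -14 mm.
- lip (a point): Middle of the top of the stand's front lip, stand (-42, 0, 44 mm); the lip is 8 mm thick. Trough behind it: floor at z = 12 mm, from x = -38 mm to the posts at x = 0, 88 mm long (y +-44); end cheeks as high as the lip. A blank let go with its foot in the trough and its top out to the front slumps onto the lip, about 40 degrees from upright, and stays.
- tongue (a point): Middle of the top front edge of the tongue, stand (-52, 0, 184 mm). The tongue, 24 mm wide (y +-12) and 8 mm thick, runs from the posts out over the trough, so the blank cannot be lowered in upright: it goes in leaning about 30 degrees from upright, its top in front of the tongue. Its front face can then be pushed on both sides of the tongue.
- seat (a point): On the stand: the trough floor at the foot of the back posts, stand (0, 0, 12 mm); axes as the stand.
- catch (a joint): Spring catch, rad: 0 = down (rest), grows as its tip lifts, to 0.5. A steel pawl 20 mm wide, hinged under the tongue's front (stand x -47, z 171), slopes down to its tip (x -17, z 158), 4 mm below the top and 2.5 mm in front of a blank standing home. A blank tipped back lifts it to about 0.15, then it snaps to 0. Passing it takes about 5 to 12 N near the blank's top; then the posts stop it hard.
- short_a: Short blank of the same plate, 95 mm tall, in another groove. Leave alone.
- short_b: Short blank of the same plate, 80 mm tall, in another groove. Leave alone.
- jar: Closed glass jar, 64 mm across, 85 mm tall, origin at the centre of its underside. Leave alone.
- can: Steel can, 56 mm across, 100 mm tall, origin at the centre of its underside. Leave alone.
Mind the look-alikes: they are no part of the job. Leave any pink or purple look-alike of the blank alone.

How it is judged:
On the way, in this order (a step that is already met when the one before it is completed fails the run):
1. the tall blank's foot is in the trough with its top leaning out, and the fingers have let go of it (x of blank in the frame of seat above -0.038 m and z of blank in the frame of seat below 0.02 m and angle between blank's own z axis and vertical above 0.3 rad and contact force between the fingers and blank below 0.1 N), for 0.1 s.
2. the blank's top has lifted the catch (value of joint catch above 0.06 rad).
At the end, for the whole second after the job is handed in: The blank is at rest, upright within 0.05 rad, its foot on the trough floor within 4 mm, its back within 5 mm of the posts at foot and top, and the catch is down (below 0.03 rad) in front of it (value of joint catch below 0.03 rad and angle between blank's own z axis and vertical below 0.05 rad and x of blank in the frame of seat between -0.012 and 0 m and x of blank_top in the frame of seat above -0.012 m and z of blank in the frame of seat below 0.004 m and horizontal distance between blank and seat below 0.015 m and linear speed of blank below 0.02 m/s); the robot touches nothing.
It fails at once if a bystander (short blank, jar or can) was moved more than 15 mm (distance of any of short_a, short_b, jar, can from where it was at the start of the episode above 0.015 m).
It fails at once if the tall blank was dropped (linear speed of blank above 0.7 m/s and contact force between the fingers and blank below 0.1 N).
It also fails if it takes over 59 s, if anything falls off the work surface, if the arm or the gripper's body presses on something with over 40 N, if the wrist force passes 120 N, or if a joint passes its speed limit or range.

### The arm

A 7-joint arm with a two-finger parallel gripper is mounted at the origin on the work surface. World frame = base frame: x ahead of the robot, y to its left, z up, the work surface at z = 0. Lengths are in m, angles in rad, forces in N, time in s.
With the tool pointing down it reaches from about 0.4 to 0.85 m from the base axis. Payload 4.5 kg.
Tool frame: the origin (TCP) lies midway between the tips of the shut fingers; the grasp point (between the pads) lies 19 mm behind it; z points along the fingers, y is the direction in which the jaws open and shut (so a half turn about z gives the same grasp; the last joint's range is limited). The gripper opens to 88 mm and grips with 3 to 60 N. Pads are 18 mm wide; open, the fingers measure 123 mm over their backs; the gripper's body (75 mm by 187 mm) begins 45 mm behind the grasp point.
Start: joints at [0.034, 0.689, -0.195, 1.565, 0.157, 0.902, -0.215], TCP at [0.625, 0, 0.239] pointing down, gripper open.
Joint ranges: [-3.01, 3.01], [-0.46, 2.08], [-1.47, 1.51], [0.13, 2.56], [-1, 4.14], [0.04, 2.09], [-2.66, 2.66]. Speed limits (rad/s): [2.57, 2.57, 3.14, 3.14, 3.14, 3.14, 3.14].

### API

Orientations are given as a unit quaternion [x, y, z, w].
In Python, from plant import r gives the robot as it stands. The module is installed in compiled form; this text tells all that it offers.
- The arm moves only by the tool carry_out, never from a script. Its argument "commands" is a list of rows, each a list of 6 numbers: the shift along the tool's x, y, z in m, then the turn, a rotation vector about the tool's x, y, z in degrees. In form: [[dx, dy, dz, wx, wy, wz], ...]. A call has 1 to 12 rows; each row is the pose to reach, as a shift and turn from the pose commanded when the call began, along the tool's axes at that moment; what a row does not reach only later rows make up. A row lasts 1/10 s, in which the tool goes at most 50 mm and 8.59 degrees, less where a joint would pass 70% of its speed; a pose out of reach is approached as far as the arm can. A call with a gripper value outside its range is refused whole. "fingers" is the closure in counts, from 0 (fully open) to 255 (shut), set as the call begins (left out, the last holds). The fingers move at their own pace and stop on an object; "grip_force" is the grip in N (left out, the last holds). Time passes only in rows, so rows that repeat a pose let the fingers close. It gives the time, the measured TCP pose, the force and the opening at its end, in the units of the state.
- r.get_state(): the state, without advancing time (a new reading comes with each control period).
- r.snapshot(name): name is "scene" or "side" or "wrist"; returns a dict with "img" (420x560x3 uint8, blue, green, red), "intrinsics" (3x3 intrinsics, pixels), "k1" (the pictures are not rectified: a ray, as slopes to the right and down, at radius r is drawn at 1 + k1 r^2 times it, then the intrinsics apply), "extrinsics" (4x4, takes a point from camera to world coordinates); the wrist camera has in their place "tool_from_camera" (4x4, takes a point from camera to tool coordinates, whose origin is the TCP and whose axes are the flange's). Camera axes: x right, y down, z forward; pixel columns grow to the right and rows downward; lengths in m; the calibration is good to about 2 mm. A picture is of the moment at which its call begins: read the wrist's pose just before it. There is no depth.
- r.finish_job(): hands the job in, once; it reports no verdict.
Trained networks look in a picture, given as the dict that the camera call returned (one of the last four; its "shot" number tells which), for a name from the list of things; names that differ only in an ending like _2 or _b are one class to them, and where a whole thing is asked for, a point or a joint stands for the part that bears it (a point fixed in the world has none). Each returns a list of dicts, best first, with "p" (0 to 1); they miss things now and then, are a little off and sometimes report something else, mostly with a low value. They report only what shows in the picture. A call takes as long as a camera call. They do not tell look-alikes from the thing itself.
- r.spot_in(picture, label): "xyz" ([x, y, z] in m, in world coordinates, good to about 4 mm: the middle of the surface that is visible of it).
- r.spot_point(picture, label): "xyz" ([x, y, z] in m, in world coordinates, good to about 4 mm: a listed point, or the origin of a listed thing).
The state is a dict: "clock": time; "q": joint angles; "qd": joint speeds; "joint_torque": joint torques, N m; "tool_pos": TCP position; "eef_rot": TCP orientation; "contact_force": force on the tool from outside, world axes, zero at the start; "moment": the same for the moment, N m; "opening": opening from 0.0 (shut) to 1.0 (fully open).
Only numpy, scipy, OpenCV 4.12 (cv2) and the standard library are available. Lean on these libraries where they do the work, as an engineer would, in place of code of your own. Each camera call takes 0.05 s, during which the arm holds its last target.

## Working session

There is one attempt and no reset: what is moved stays moved. The work goes in short steps, Python scripts to look and compute and a tool call to move; the robot and the scene stay as the last step left them, time stands still between calls to the robot, and variables do not carry over. Pictures are saved under pics/ and viewed, and the job is handed in when it is done.

Besides the shell and the picture viewer there is one more tool, called after "Request:" as name(argument=value, ...), one argument or row to a line, values as JSON. carry_out: Moves the arm, as the interface text tells. Its arguments: {"type":"object","properties":{"commands":{"type":"array","items":{"type":"array","items":{"type":"number"}}},"fingers":{"type":"number"},"grip_force":{"type":"number"}},"required":["commands"]}

```bash
mkdir -p pics
cat > h.py <<'E'
import numpy as np,cv2
from scipy.spatial.transform import Rotation as R
from plant import r
def save(p,n): cv2.imwrite('pics/'+n+'.png',p['img'])
def fix(p):
    return np.array(p['extrinsics'])
E
python3 - <<'E'
from h import *
np.set_printoptions(precision=4,suppress=True)
s=r.get_state(); print({k:np.round(v,4) for k,v in s.items()})
for c in ['scene','side']:
    p=r.snapshot(c); save(p,c+'0'); print(c,p['intrinsics'],p['k1'],p['extrinsics'])
    for l in ['blank','blank_top','block','stand','lip','tongue','seat','short_a','jar','can']:
        try: print(l,[(np.round(d['xyz'],4),round(d['p'],2)) for d in r.spot_point(p,l)][:4])
        except Exception as e: print(l,e)
E
```

```text
{'clock': np.float64(0.0), 'q': array([ 0.0338,  0.69  , -0.1945,  1.5663,  0.1573,  0.9025, -0.2151]), 'qd': array([ 0.0008, -0.0001,  0.0004, -0.0008, -0.0015, -0.0009,  0.0004]), 'joint_torque': array([  0.0003, -52.7572,  -1.2669, -15.3434,  -0.0526,   0.0066,
         0.0002]), 'tool_pos': array([ 0.6244, -0.    ,  0.2379]), 'eef_rot': array([ 0.7071,  0.7071, -0.0007, -0.0006]), 'contact_force': array([-0.3522,  0.022 ,  0.4952]), 'moment': array([-0.049 , -0.038 ,  0.0373]), 'opening': np.float64(0.9998)}
scene [[438.8443   0.     286.0016]
 [  0.     438.8443 204.2845]
 [  0.       0.       1.    ]] 0.04710474952497302 [[-0.3804  0.7589 -0.5286  1.1523]
 [ 0.9247  0.3223 -0.2026  0.21  ]
 [ 0.0166 -0.5659 -0.8243  1.0379]
 [ 0.      0.      0.      1.    ]]
blank [(array([ 0.6926, -0.1798,  0.0017]), 0.95), (array([ 0.5475, -0.1275,  0.0129]), 0.85), (array([ 0.3902, -0.1423, -0.0011]), 0.83), (array([ 0.3546, -0.2695, -0.0022]), 0.75)]
blank_top [(array([ 0.3932, -0.1438,  0.1524]), 0.92), (array([ 0.5557, -0.1275,  0.1585]), 0.88), (array([ 0.3515, -0.2699,  0.1482]), 0.82)
[... 879 characters left out ...]
ray([ 0.5491, -0.1278,  0.0091]), 0.7), (array([ 0.6977, -0.1762,  0.0034]), 0.61)]
blank_top [(array([ 0.35  , -0.27  ,  0.1504]), 0.92), (array([ 0.7004, -0.177 ,  0.1499]), 0.71), (array([ 0.3862, -0.1439,  0.1573]), 0.7), (array([ 0.8125, -0.1336,  0.1522]), 0.66)]
block [(array([ 0.5459, -0.187 , -0.0043]), 0.7)]
stand [(array([0.5343, 0.1772, 0.0002]), 0.6)]
lip [(array([0.5736, 0.1809, 0.0437]), 0.72)]
tongue [(array([0.5834, 0.1798, 0.181 ]), 0.58)]
seat [(array([0.53  , 0.1772, 0.0104]), 0.79)]
short_a [(array([ 0.5401, -0.2488,  0.0078]), 0.89), (array([ 0.5458, -0.189 ,  0.0082]), 0.73)]
jar [(array([0.7392, 0.0478, 0.0021]), 0.66)]
can [(array([ 0.421 , -0.0049, -0.002 ]), 0.93)]
```

View pics/scene0.png

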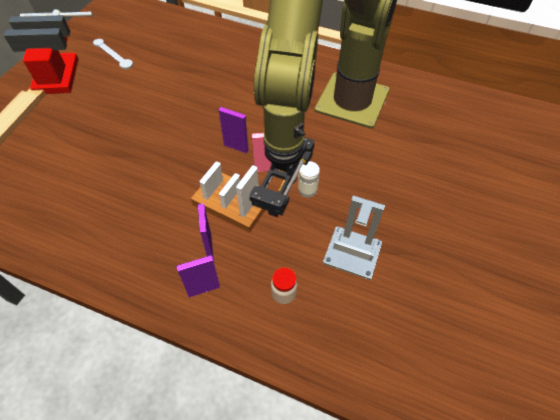

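View pics/side0.png

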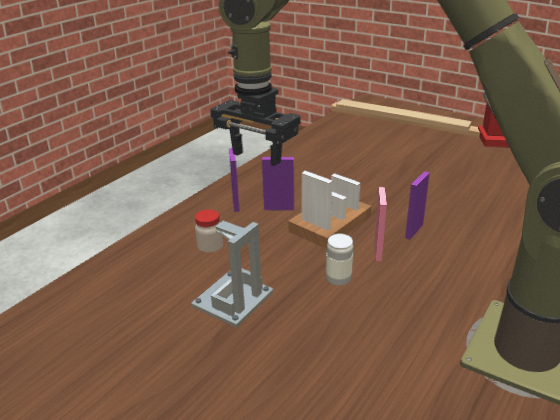

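The scene view shows the white tall blank at about px (248,190), nearest the can, and the stand at (355,245) with its lip facing away from the robot. The pink and purple plates are decoys. Next I move above the blank with the jaws turned to match it.

Request:
carry_out(
  commands=[
    [-0.06, -0.04, -0.06, 0, 0, -8.5],
    [-0.1275, -0.077, -0.07, 0, 0, -17],
    [-0.1275, -0.077, -0.07, 0, 0, -25.5],
    [-0.1275, -0.077, -0.07, 0, 0, -34],
    [-0.1275, -0.077, -0.07, 0, 0, -42.5],
    [-0.1275, -0.077, -0.07, 0, 0, -51],
    [-0.1275, -0.077, -0.07, 0, 0, -59.5],
    [-0.1275, -0.077, -0.07, 0, 0, -68],
    [-0.1275, -0.077, -0.07, 0, 0, -76.5],
    [-0.1275, -0.077, -0.07, 0, 0, -85],
    [-0.1275, -0.077, -0.07, 0, 0, -85.5],
    [-0.1275, -0.077, -0.07, 0, 0, -85.5],
  ],
  fingers=0,
  grip_force=40,
)

```text
clock: 2.3
tool_pos: [0.548, -0.1276, 0.3087]
eef_rot: [0.041, 0.999, 0.0, -0.0]
contact_force: [-0.3, -0.0, -0.2]
opening: 1.001
```

Run:
```python
from h import *
np.set_printoptions(precision=4,suppress=True)
s=r.get_state(); print(s['clock'],s['q'],s['tool_pos'],s['eef_rot'])
print(R.from_quat(s['eef_rot']).as_matrix())
p=r.snapshot('wrist'); save(p,'w1'); print(p['intrinsics'],p['k1'],p['tool_from_camera'])
p2=r.snapshot('scene'); save(p2,'scene1')
p3=r.snapshot('side'); save(p3,'side1')
for q in (p,p2,p3):
  for l in ['blank','blank_top','lip','tongue','seat','stand','short_a']:
    print(l,[(np.round(d['xyz'],4),round(d['p'],2)) for d in r.spot_point(q,l)][:4])
```

```text
2.3 [ 0.5312  0.5827 -0.65    1.651   0.3954  1.043   1.2473] [ 0.548  -0.1276  0.3087] [ 0.041   0.9992  0.0001 -0.    ]
[[-0.9966  0.0819 -0.    ]
 [ 0.0819  0.9966  0.0002]
 [ 0.      0.0002 -1.    ]]
[[317.9354   0.     277.9111]
 [  0.     317.9354 213.3293]
 [  0.       0.       1.    ]] -0.06435253160237007 [[ 0.0008 -0.9603 -0.279   0.0717]
 [ 1.      0.0007  0.0005  0.0004]
 [-0.0003 -0.279   0.9603 -0.1459]
 [ 0.      0.      0.      1.    ]]
blank [(array([ 0.6999, -0.1771, -0.0023]), 0.88), (array([ 0.3925, -0.1425,  0.0048]), 0.77), (array([ 0.5502, -0.1282,  0.0105]), 0.64), (array([ 0.3503, -0.2722, -0.0017]), 0.59)]
blank_top [(array([ 0.3885, -0.1397,  0.1498]), 0.84), (array([ 0.5546, -0.1278,  0.1618]), 0.65)]
lip [(array([0.5753, 0.1844, 0.0433]), 0.93)]
tongue [(array([ 0.5561, -0.1293,  0.1606]), 0.34)]
seat [(array([0.5305, 0.1809, 0.0131]), 0.57)]
stand [(array([0.5331, 0.1804, 0.0003]), 0.88)]
short_a [(array([ 0.5308, -0.2506,  0.0088]), 0.82), (array([ 0.5473, -0.1854,  0.0094]), 0.75)]
blank [(array([ 0.3502, -0.2715, -0.0023]), 0.71), (array([ 0.6967, -0.
[... 667 characters left out ...]
)]
blank [(array([ 0.3507, -0.2722,  0.    ]), 0.97), (array([ 0.6967, -0.1775,  0.0033]), 0.95), (array([ 0.5481, -0.1289,  0.0083]), 0.67)]
blank_top [(array([ 0.6997, -0.1816,  0.1478]), 0.79), (array([ 0.5468, -0.1336,  0.1554]), 0.71), (array([ 0.8119, -0.1371,  0.1528]), 0.7), (array([ 0.3845, -0.1432,  0.1536]), 0.65)]
lip [(array([0.5762, 0.1779, 0.0467]), 0.75)]
tongue [(array([0.5878, 0.1814, 0.1827]), 0.74)]
seat [(array([0.5317, 0.1805, 0.0116]), 0.76), (array([ 0.5468, -0.1855,  0.0022]), 0.42)]
stand [(array([ 0.5307,  0.1806, -0.0004]), 0.6), (array([0.5757, 0.178 , 0.0469]), 0.5)]
short_a [(array([ 0.5373, -0.2489,  0.0104]), 0.87), (array([ 0.5489, -0.1852,  0.0089]), 0.65)]
```

View pics/w1.png

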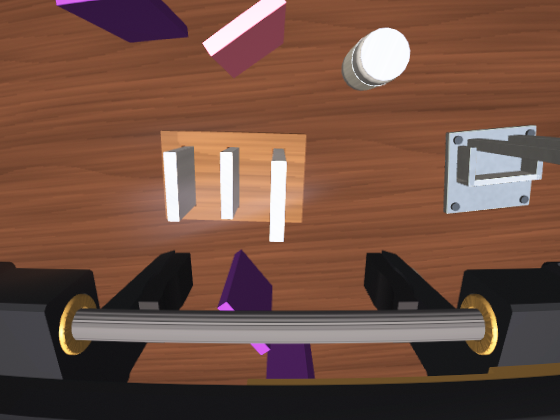

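The wrist view shows the tall blank's top as a bright strip from about (278,160) to (276,241). The stand is at right, around (490,170). I zoom in to measure the edges.

```bash
cat >> h.py <<'E'
def T_of(p,s=None):
    if 'extrinsics' in p: return np.array(p['extrinsics'])
    T=np.eye(4);T[:3,:3]=R.from_quat(s['eef_rot']).as_matrix();T[:3,3]=s['tool_pos']
    return T@np.array(p['tool_from_camera'])
def undist(K,k1,uv):
    uv=np.atleast_2d(uv).astype(float)
    return cv2.undistortPoints(uv[:,None],np.array(K),np.array([k1,0,0,0.]))[:,0]
def hit(T,K,k1,uv,z):
    n=undist(K,k1,uv); d=np.c_[n,np.ones(len(n))]@T[:3,:3].T
    return T[:3,3]+d*((z-T[2,3])/d[:,2])[:,None]
def proj(T,K,k1,X):
    X=np.atleast_2d(X); Ti=np.linalg.inv(T)
    rv=cv2.Rodrigues(Ti[:3,:3])[0]
    return cv2.projectPoints(X.astype(float),rv,Ti[:3,3],np.array(K),np.array([k1,0,0,0.]))[0][:,0]
E
python3 - <<'E'
import cv2
i=cv2.imread('pics/w1.png')
a=cv2.resize(i[140:260,240:320],None,fx=5,fy=5,interpolation=cv2.INTER_CUBIC); 
b=cv2.resize(i[110:230,430:560],None,fx=5,fy=5,interpolation=cv2.INTER_CUBIC)
cv2.imwrite('pics/w1a.png',a);cv2.imwrite('pics/w1b.png',b)
E
```

```text
(no output)
```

View pics/w1a.png

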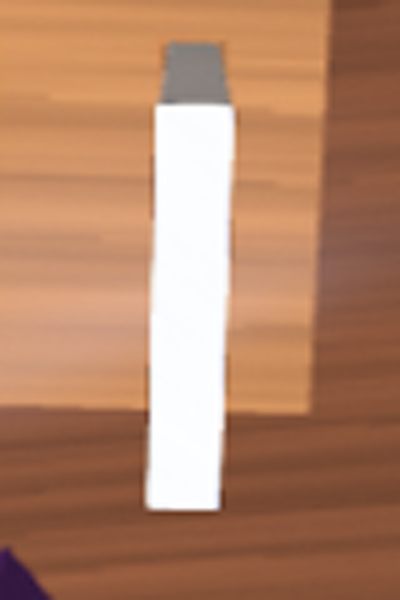

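View pics/w1b.png

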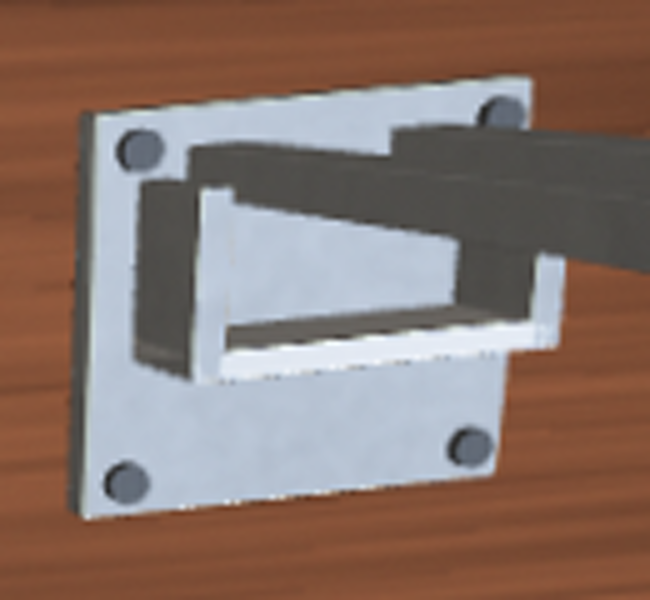

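Run:
```python
from h import *
np.set_printoptions(precision=4,suppress=True)
s=r.get_state();p=r.snapshot('wrist');T=T_of(p,s);K=p['intrinsics'];k=p['k1']
f=lambda a,o:(np.array(a)+.5)/5-.5+np.array(o)
c=hit(T,K,k,f([(155,103),(235,103),(220,509),(146,509)],(240,140)),0.16)
print(c,c.mean(0)); d=c[2]+c[3]-c[0]-c[1]; print('len',np.linalg.norm(d)/2,'yaw',np.degrees(np.arctan2(d[1],d[0])),np.linalg.norm(c[1]-c[0]))
g=hit(T,K,k,f([(92,115),(531,77),(494,472),(83,518)],(430,110)),0.012)
print(g)
for a,b in((0,1),(1,2),(2,3),(3,0)):
  e=g[b]-g[a];print(np.linalg.norm(e),np.degrees(np.arctan2(e[1],e[0])))
# PnP-free stand fit from many points; stand origin offset: plate centre x=-34
print(g.mean(0))
```

```text
[[ 0.5105 -0.1308  0.16  ]
 [ 0.5117 -0.1161  0.16  ]
 [ 0.5912 -0.1247  0.16  ]
 [ 0.5901 -0.1393  0.16  ]] [ 0.5509 -0.1277  0.16  ]
len 0.07999697145891332 yaw -6.124012016929526 0.014748805322324612
[[0.5073 0.1118 0.012 ]
 [0.5037 0.2414 0.012 ]
 [0.6195 0.2451 0.012 ]
 [0.6239 0.1165 0.012 ]]
0.12962849037401164 91.59307068446418
0.11583844674246427 1.8493022278820936
0.12864842679961536 -88.03179060322344
0.11668924823963334 -177.66996995027364
[0.5636 0.1787 0.012 ]
```

Request:
carry_out(
  commands=[
    [-0.003, 0, 0.05, 0, 0, 1.4],
    [-0.003, 0, 0.09, 0, 0, 1.4],
    [-0.003, 0, 0.13, 0, 0, 1.4],
    [-0.003, 0, 0.16, 0, 0, 1.4],
    [-0.003, 0, 0.186, 0, 0, 1.4],
    [-0.003, 0, 0.186, 0, 0, 1.4],
    [-0.003, 0, 0.186, 0, 0, 1.4],
  ],
)

```text
clock: 4.25
tool_pos: [0.5513, -0.1275, 0.1231]
eef_rot: [0.051, 0.999, 0.0, 0.0]
contact_force: [-0.8, -0.5, -0.2]
opening: 0.997
```

Run:
```python
from h import *
p=r.snapshot('wrist'); save(p,'w2'); p=r.snapshot('side'); save(p,'side2')
i=np.hstack([p['img'][60:280,150:400]]);cv2.imwrite('pics/side2c.png',cv2.resize(i,None,fx=2.5,fy=2.5))
```

```text
(no output)
```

View pics/w2.png

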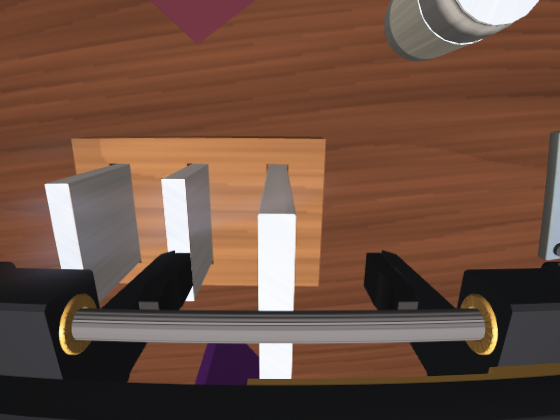

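View pics/side2c.png

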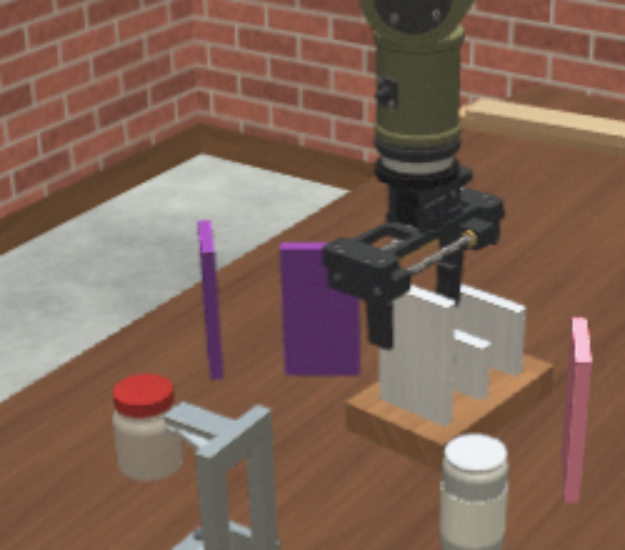

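The fingers straddle the tall blank, which is centred in the wrist view at px 277 and parallel to the jaws. The short blank next to it is clear of them. I close now.

Request:
carry_out(
  commands=[
    [0, 0, 0, 0, 0, 0],
    [0, 0, 0, 0, 0, 0],
    [0, 0, 0, 0, 0, 0],
    [0, 0, 0, 0, 0, 0],
    [0, 0, 0, 0, 0, 0],
    [0, 0, 0, 0, 0, 0],
    [0, 0, 0, 0, 0, 0],
    [0, 0, 0, 0, 0, 0],
    [0, 0, 0, 0, 0, 0],
    [0, 0, 0, 0, 0, 0],
  ],
  fingers=255,
  grip_force=40,
)

```text
clock: 5.35
tool_pos: [0.551, -0.1278, 0.1227]
eef_rot: [0.051, 0.999, -0.0, -0.0]
contact_force: [-0.2, -1.2, 0.8]
opening: 0.155
```

Request:
carry_out(
  commands=[
    [0, 0, -0.01, 0, 0, 0],
    [0, 0, -0.025, 0, 0, 0],
    [0, 0, -0.045, 0, 0, 0],
    [0, 0, -0.075, 0, 0, 0],
    [0, 0, -0.11, 0, 0, 0],
    [0, 0, -0.15, 0, 0, 0],
    [0, 0, -0.19, 0, 0, 0],
    [0, 0, -0.22, 0, 0, 0],
    [0, 0, -0.22, 0, 0, 0],
    [0, 0, -0.22, 0, 0, 0],
  ],
)

```text
clock: 6.35
tool_pos: [0.5501, -0.1278, 0.3422]
eef_rot: [0.051, 0.999, -0.0, -0.001]
contact_force: [-0.9, -0.6, -5.2]
opening: 0.152
```

Run:
```python
from h import *
np.set_printoptions(precision=4,suppress=True)
s=r.get_state(); print(s['tool_pos'],s['contact_force'],s['moment'],s['opening'],s['q'])
p=r.snapshot('wrist'); save(p,'w3'); 
p=r.snapshot('side'); save(p,'side3')
```

```text
[ 0.5501 -0.1278  0.3422] [-0.9292 -0.5565 -5.2142] [ 0.097  -0.0293  0.0283] 0.15245132249688176 [ 0.5358  0.5541 -0.6608  1.5908  0.3663  1.1251  1.2553]
```

View pics/w3.png

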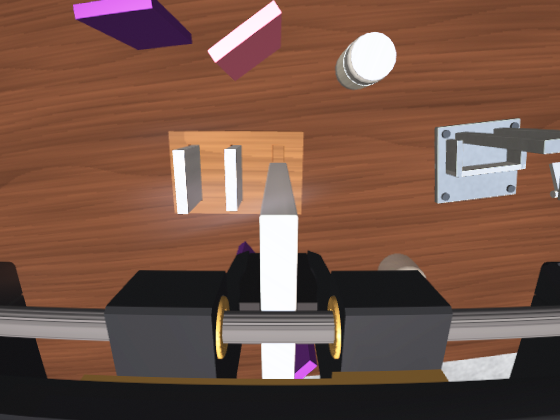

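View pics/side3.png

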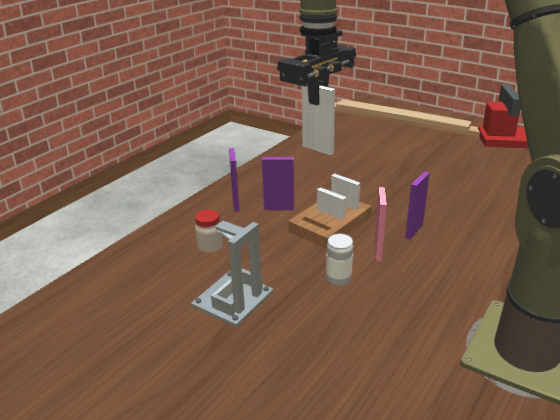

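Request:
carry_out(
  commands=[
    [-0.01, 0.03, -0.02, 0, 0, 8.3],
    [-0.02, 0.065, -0.02, 0, 0, 16.5],
    [-0.03, 0.1, -0.02, 0, 0, 25],
    [-0.04, 0.135, -0.02, 0, 0, 33],
    [-0.051, 0.165, -0.02, 0, 0, 41],
    [-0.06, 0.2, -0.02, 0, 0, 49.5],
    [-0.07, 0.23, -0.02, 0, 0, 57.5],
    [-0.08, 0.26, -0.02, 0, 0, 66],
    [-0.09, 0.29, -0.02, 0, 0, 74],
    [-0.098, 0.318, -0.02, 0, 0, 82.3],
    [-0.098, 0.318, -0.02, 0, 0, 82.3],
    [-0.098, 0.318, -0.02, 0, 0, 82.3],
  ],
)

```text
clock: 7.65
tool_pos: [0.6801, 0.1792, 0.3597]
eef_rot: [0.695, 0.719, -0.002, -0.001]
contact_force: [0.9, -0.0, -5.0]
opening: 0.156
```

Run:
```python
from h import *
np.set_printoptions(precision=4,suppress=True)
s=r.get_state(); print(s['clock'],s['tool_pos'],s['q'],s['contact_force']);print(R.from_quat(s['eef_rot']).as_matrix())
p=r.snapshot('wrist'); save(p,'w4');
for l in ['lip','tongue','seat','stand','blank']:
    print(l,[(np.round(d['xyz'],4),round(d['p'],2)) for d in r.spot_point(p,l)][:4])
```

```text
7.65 [0.6801 0.1792 0.3597] [-0.2164  0.722  -0.2453  1.1001  0.1656  1.3429 -0.4061] [ 0.9335 -0.0142 -4.989 ]
[[-0.0346  0.9994 -0.0049]
 [ 0.9994  0.0346 -0.0021]
 [-0.002  -0.0049 -1.    ]]
lip [(array([0.5723, 0.1835, 0.0449]), 0.87)]
tongue [(array([0.5815, 0.1793, 0.1854]), 0.69), (array([0.6766, 0.18  , 0.2484]), 0.43), (array([0.531 , 0.1778, 0.0158]), 0.22)]
seat [(array([0.5293, 0.1784, 0.0128]), 0.57)]
stand [(array([ 0.5308,  0.1794, -0.0033]), 0.65)]
blank [(array([0.6795, 0.1787, 0.2487]), 0.9), (array([ 0.5318,  0.1796, -0.002 ]), 0.57), (array([ 0.6994, -0.176 , -0.0001]), 0.48)]
```

View pics/w4.png

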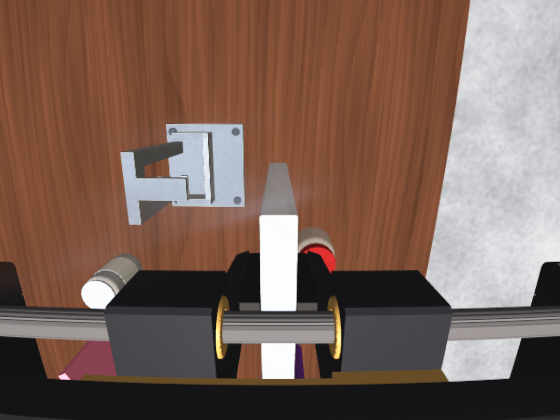

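Run:
```python
import cv2
i=cv2.imread('pics/w4.png')
cv2.imwrite('pics/w4a.png',cv2.resize(i[115:235,115:255],None,fx=5,fy=5,interpolation=cv2.INTER_CUBIC))
```

```text
(no output)
```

View pics/w4a.png

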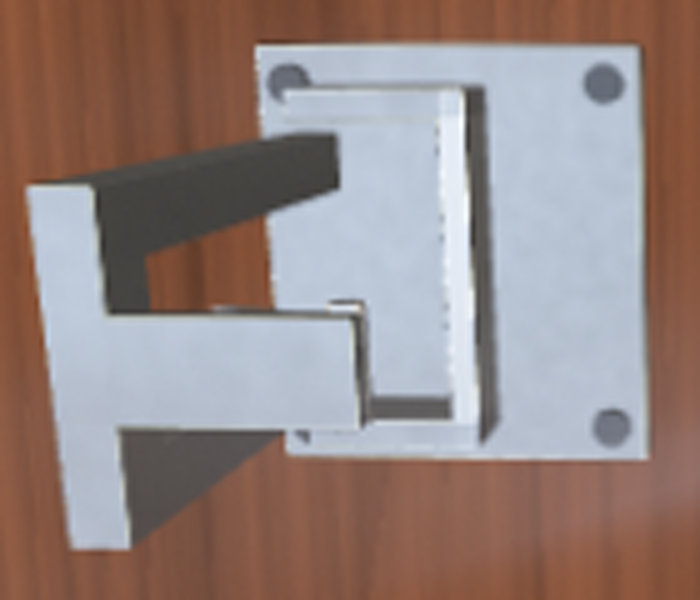

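Run:
```python
from h import *
from scipy.optimize import least_squares
np.set_printoptions(precision=4,suppress=True)
s=r.get_state();p=r.snapshot('wrist');T=T_of(p,s);K=p['intrinsics'];k=p['k1']
pts=[((257,46),(25,-65,12)),((640,46),(-93,-65,12)),((648,458),(-93,65,12)),((355,318),(-52,-12,184)),((361,430),(-52,12,184)),((95,186),(0,-39,184)),((130,548),(0,39,184)),((105,316),(0,-12,184)),((120,430),(0,12,184))]
uv=(np.array([a for a,_ in pts])+.5)/5-.5+np.array([115,115]);S=np.array([b for _,b in pts])/1000
def W(v,S):
    X=S@R.from_euler('z',np.pi+v[2]).as_matrix().T; X=X+[v[0],v[1],v[3]]; return X
def f(v,n=4): 
    v=np.r_[v,0][:4] ; return (proj(T,K,k,W(v,S))-uv).ravel()
for v0 in ([.53,.178,.03],[.53,.178,.03,0.0]):
    o=least_squares(f,v0); print(o.x,np.degrees(o.x[2]));print(o.fun.reshape(-1,2))
v=np.r_[o.x,0][:4]
# lip check
for c,q in (((463,90),'f'),((480,418),'f'),((442,125),'i'),((455,418),'i')):
    X=hit(T,K,k,(np.array(c)+.5)/5-.5+115,0.044)[0]; d=X-[v[0],v[1],0]; print(q,R.from_euler('z',np.pi+v[2]).inv().apply(d)*1000)
```

```text
[0.5332 0.177  0.0182] 1.0427654570918423
[[-1.0373 -0.0976]
 [-0.4235  0.2363]
 [-0.6832  0.7974]
 [-0.1967 -0.0576]
 [ 0.0961  0.0096]
 [ 0.0151 -0.1216]
 [ 0.791  -0.0098]
 [ 0.7005 -0.0225]
 [ 0.0976 -0.5119]]
[0.5339 0.1774 0.0183 0.002 ] 1.0474173570474177
[[-1.0437 -0.326 ]
 [-0.1035  0.0026]
 [-0.3727  0.9055]
 [-0.0774 -0.0641]
 [ 0.2242  0.1396]
 [-0.1895 -0.2896]
 [ 0.6506  0.259 ]
 [ 0.5181 -0.0271]
 [-0.0649 -0.382 ]]
f [-45.5864 -52.7393  44.    ]
f [-46.3451  43.5601  44.    ]
i [-39.0962 -42.8802  44.    ]
i [-38.7638  43.6472  44.    ]
```

Run:
```python
from h import *
np.set_printoptions(precision=4,suppress=True)
p=r.snapshot('wrist');C=np.array(p['tool_from_camera']);K=p['intrinsics'];k=p['k1']
print(proj(C,K,k,np.array([[.04,-.007,.113],[.04,.007,.113],[.04,-.007,-.037],[.04,.007,-.037]])))
i=p['img']; cv2.imwrite('pics/w4b.png',cv2.resize(i[150:270,220:340],None,fx=5,fy=5,interpolation=cv2.INTER_CUBIC))
for c in ('scene','side'):
    q=r.snapshot(c);save(q,c+'4')
    b=(220,180,420,290) if c=='scene' else (170,190,330,340)
    cv2.imwrite('pics/%s4c.png'%c,cv2.resize(q['img'][b[1]:b[3],b[0]:b[2]],None,fx=4,fy=4,interpolation=cv2.INTER_CUBIC))
```

```text
[[269.0749 162.5151]
 [286.324  162.5309]
 [257.392  215.294 ]
 [296.5668 215.3359]]
```

View pics/w4b.png

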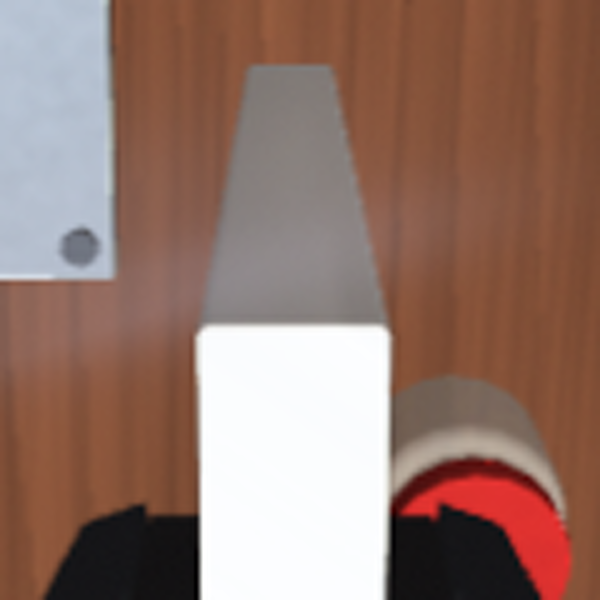

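View pics/scene4c.png

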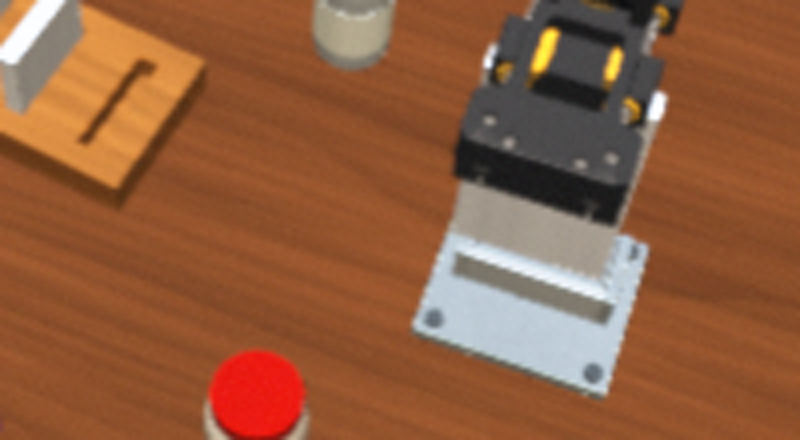

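View pics/side4c.png

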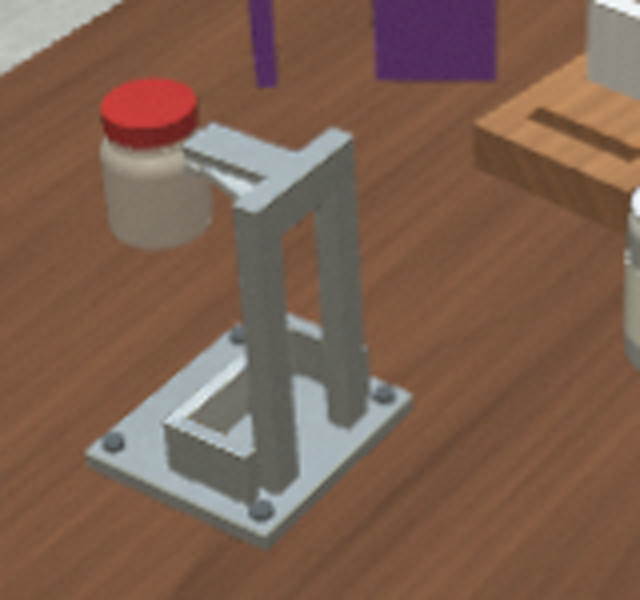

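Run:
```python
import cv2
i=cv2.imread('pics/scene1.png')
cv2.imwrite('pics/scene1c.png',cv2.resize(i[185:285,315:395],None,fx=6,fy=6,interpolation=cv2.INTER_CUBIC))
i=cv2.imread('pics/side1.png')
cv2.imwrite('pics/side1c.png',cv2.resize(i[215:325,185:285],None,fx=5,fy=5,interpolation=cv2.INTER_CUBIC))
```

```text
(no output)
```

View pics/scene1c.png

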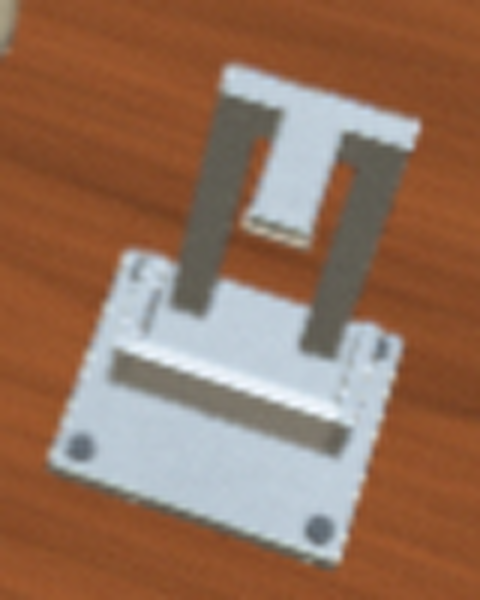

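View pics/side1c.png

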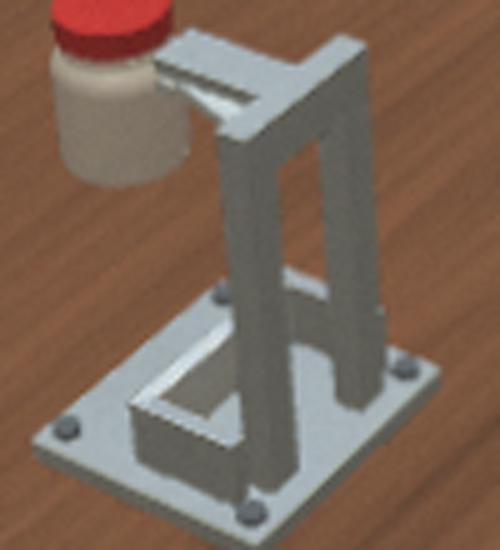

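```bash
cat > fit.py <<'E'
from h import *
from scipy.optimize import least_squares
np.set_printoptions(precision=4,suppress=True)
s=r.get_state();P={c:r.snapshot(c) for c in ('wrist','scene','side')}
TC=np.array(P['wrist']['tool_from_camera'])
def pose(pos,M): T=np.eye(4);T[:3,:3]=M;T[:3,3]=pos;return T
Tw4=pose([.6801,.1792,.3597],np.array([[-.0346,.9994,-.0049],[.9994,.0346,-.0021],[-.002,-.0049,-1]]))
Tw1=pose([.548,-.1276,.3087],np.array([[-.9966,.0819,0],[.0819,.9966,.0002],[0,.0002,-1]]))
def A(pts,o,sc): 
    return (np.array([a for a,_ in pts])+.5)/sc-.5+np.array(o), np.array([b for _,b in pts])/1000
w4=A([((257,46),(25,-65,12)),((640,46),(-93,-65,12)),((648,458),(-93,65,12)),((355,318),(-52,-12,184)),((361,430),(-52,12,184)),((95,186),(0,-39,184)),((130,548),(0,39,184)),((105,316),(0,-12,184)),((120,430),(0,12,184))],(115,115),5)
w1=A([((92,115),(25,65,12)),((531,77),(25,-65,12)),((494,472),(-93,-65,12)),((83,518),(-93,65,12))],(430,110),5)
sc=A([((50,460),(-93,65,12)),((340,556),(-93,-65,12)),((125,250),(25,65,12)),((403,338),(25,-65,12)),((172,300),(0,39,12)),((208,313),(0,21,12)),((302,348),(0,-21,12)),((338,355),(0,-39,12)),((245,217),(-52,12,184)),((313,235),(-52,-12,184)),((218,95),(0,39,184)),((410,150),(0,-39,184))],(315,185),6)
sd=A([((35,438),(-93,-65,12)),((257,540),(25,-65,12)),((440,370),(25,65,12)),((155,65),(-52,-12,184)),((190,30),(-52,12,184))],(185,215),5)
# blank in the hand
bl=(np.array([(269.4,162.6),(286,162.6),(259,214.6),(297.8,214.6)]),np.array([[.04,-.007,.113],[.04,.007,.113],[.04,-.007,-.037],[.04,.007,-.037]]))
def corr(T,d):
    D=np.eye(4);D[:3,:3]=R.from_rotvec(d[3:]).as_matrix();D[:3,3]=d[:3];return T@D
def W(v,S): return S@R.from_euler('z',np.pi+v[2]).as_matrix().T+[v[0],v[1],0]
def f(v,full=False):
    dw,ds,dd=v[3:9],v[9:15],v[15:21]
    out=[]
    C=corr(TC,dw);Kw=P['wrist']['intrinsics'];kw=P['wrist']['k1']
    out.append(proj(Tw4@C,Kw,kw,W(v,w4[1]))-w4[0])
    out.append(proj(Tw1@C,Kw,kw,W(v,w1[1]))-w1[0])
    b=proj(C,Kw,kw,bl[1])-bl[0]; out.append(b*.7)
    for c,d,z in (('scene',ds,sc),('side',dd,sd)):
        out.append(proj(corr(np.array(P[c]['extrinsics']),d),P[c]['intrinsics'],P[c]['k1'],W(v,z[1]))-z[0])
    if full: return out
    res=np.concatenate([o.ravel() for o in out])/.5
    return np.r_[res,v[3:21].reshape(3,6)[:,:3].ravel()/.002,v[3:21].reshape(3,6)[:,3:].ravel()/.004]
o=least_squares(f,np.r_[.531,.178,.02,np.zeros(18)])
J=o.jac;cov=np.linalg.inv(J.T@J)
print(o.x[:3],np.degrees(o.x[2]),'sd',np.sqrt(np.diag(cov))[:3]);print(o.x[3:].reshape(3,6))
for a in f(o.x,True): print(np.sqrt((a**2).mean(0)),a.mean(0))
for keep in ('wrist','scene','side'):
    pass
E
python3 fit.py
```

```text
[0.531  0.1783 0.0261] 1.4951178041237527 sd [0.0006 0.0006 0.0031]
[[-0.0005  0.0002 -0.002  -0.0007  0.0006  0.0013]
 [ 0.0007 -0.0017 -0.0021 -0.0027  0.0001  0.003 ]
 [ 0.     -0.0007 -0.0027  0.0002 -0.0008 -0.    ]]
[0.4828 0.2408] [-0.0424  0.0168]
[0.3384 0.4529] [0.0021 0.0854]
[0.2532 0.0788] [ 0.0771 -0.0702]
[0.5408 0.796 ] [-0.0053  0.0057]
[0.539  0.8152] [ 0.0003 -0.0094]
```

```bash
cat >> h.py <<'E'
V=np.array([0.531,0.1783,0.0261])
RS=R.from_euler('z',np.pi+V[2])
def tgt(tilt,back=0.,fx=None,yo=0.,H=.113):
    """stand-frame insertion pose -> world pos, R"""
    t=np.radians(tilt); u=np.array([-np.sin(t),0,np.cos(t)])
    if fx is None: fx=((-.038+.032*np.tan(t))+(-.014*np.cos(t)))/2
    o=np.array([fx+.007*np.cos(t),yo,.012+.007*np.sin(t)])
    tc=o+u*(H+back)
    M=np.c_[[0,-1,0],[-np.cos(t),0,-np.sin(t)],-u]  # tool x,y,z in stand
    return RS.apply(tc)+[V[0],V[1],0], RS*R.from_matrix(M)
def row(pos,Rt,s=None):
    s=s or r.get_state(); Rc=R.from_quat(s['eef_rot'])
    return np.r_[Rc.inv().apply(pos-s['tool_pos']),np.degrees((Rc.inv()*Rt).as_rotvec())]
E
python3 - <<'E'
from h import *
np.set_printoptions(precision=4,suppress=True)
for b in (.15,.08): 
    P,Q=tgt(28,b); print(P,np.linalg.det(Q.as_matrix()),row(P,Q))
E
```

```text
[0.6649 0.1818 0.2475] 1.0000000000000004 [ 0.0038 -0.0161  0.1153 28.0045  0.0699  0.3006]
[0.6321 0.1809 0.1857] 1.0000000000000004 [ 0.004  -0.049   0.1771 28.0045  0.0699  0.3006]
```

Request:
carry_out(
  commands=[
    [0.001, -0.004, 0.02, 7, 0, 0.1],
    [0.002, -0.008, 0.05, 14, 0, 0.2],
    [0.003, -0.012, 0.08, 21, 0, 0.3],
    [0.004, -0.016, 0.1, 28, 0.1, 0.3],
    [0.004, -0.016, 0.115, 28, 0.1, 0.3],
    [0.004, -0.016, 0.115, 28, 0.1, 0.3],
    [0.004, -0.016, 0.115, 28, 0.1, 0.3],
    [0.004, -0.016, 0.115, 28, 0.1, 0.3],
  ],
)

```text
clock: 9.1
tool_pos: [0.666, 0.1824, 0.2509]
eef_rot: [0.678, 0.696, -0.171, -0.168]
contact_force: [0.1, 0.6, -3.5]
opening: 0.158
```

Run:
```python
from h import *
np.set_printoptions(precision=4,suppress=True)
s=r.get_state(); print(s['clock'],s['q'],s['contact_force'],s['tool_pos'])
for b in (.15,.06,.03,0): 
    P,Q=tgt(28,b); print(row(P,Q))
p=r.snapshot('wrist');save(p,'w5');q=r.snapshot('side');save(q,'side5')
```

```text
9.1 [-0.2129  1.0918 -0.2534  0.6745  0.0614  1.8474 -0.3549] [ 0.0946  0.5791 -3.5431] [0.666  0.1824 0.2509]
[-0.0006  0.0006  0.0035  0.3232 -0.1044  0.0349]
[-0.0007  0.0001  0.0935  0.3232 -0.1044  0.0349]
[-0.0008 -0.0001  0.1235  0.3232 -0.1044  0.0349]
[-0.0008 -0.0002  0.1535  0.3232 -0.1044  0.0349]
```

View pics/w5.png

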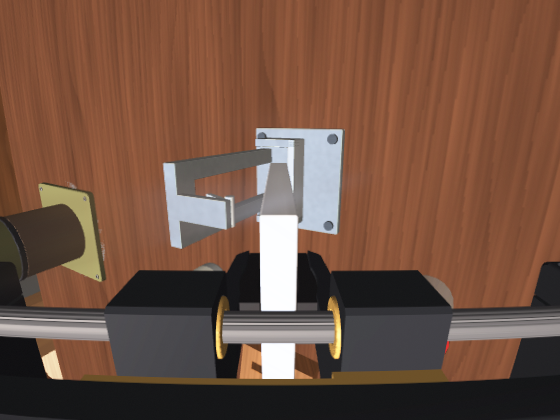

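View pics/side5.png

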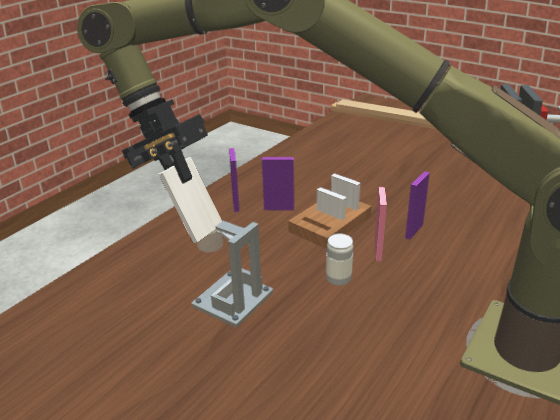

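Request:
carry_out(
  commands=[
    [-0.001, 0, 0.03, 0.3, -0.1, 0],
    [-0.001, 0, 0.055, 0.3, -0.1, 0],
    [-0.001, 0, 0.08, 0.3, -0.1, 0],
    [-0.001, 0, 0.1, 0.3, -0.1, 0],
    [-0.001, 0, 0.11, 0.3, -0.1, 0],
    [-0.001, 0, 0.11, 0.3, -0.1, 0],
    [-0.001, 0, 0.11, 0.3, -0.1, 0],
  ],
)

```text
clock: 9.9
tool_pos: [0.6146, 0.1799, 0.152]
eef_rot: [0.677, 0.695, -0.174, -0.169]
contact_force: [-0.3, 0.9, -4.5]
opening: 0.153
```

Run:
```python
from h import *
np.set_printoptions(precision=4,suppress=True)
s=r.get_state(); print(s['clock'],s['q'],s['contact_force'],s['tool_pos'])
for b in (.03,0): 
    P,Q=tgt(28,b); print(row(P,Q))
p=r.snapshot('wrist');cv2.imwrite('pics/w6.png',cv2.resize(p['img'][90:270,180:380],None,fx=3.5,fy=3.3,interpolation=cv2.INTER_CUBIC));q=r.snapshot('side')
cv2.imwrite('pics/side6.png',cv2.resize(q['img'][180:330,150:300],None,fx=4,fy=4,interpolation=cv2.INTER_CUBIC));
q=r.snapshot('scene')
cv2.imwrite('pics/scene6.png',cv2.resize(q['img'][170:300,300:420],None,fx=4.5,fy=4.5,interpolation=cv2.INTER_CUBIC));
```

```text
9.9 [-0.1924  1.0756 -0.2688  1.0381  0.0729  1.5128 -0.3742] [-0.2832  0.8536 -4.4548] [0.6146 0.1799 0.152 ]
[ 0.0006 -0.0004  0.0121 -0.1286  0.0342  0.003 ]
[ 0.0006 -0.0003  0.0421 -0.1286  0.0342  0.003 ]
```

View pics/w6.png

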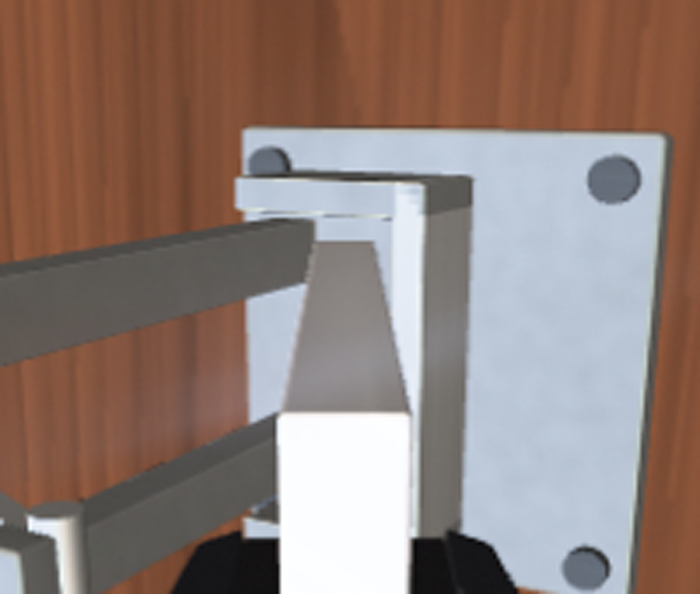

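View pics/side6.png

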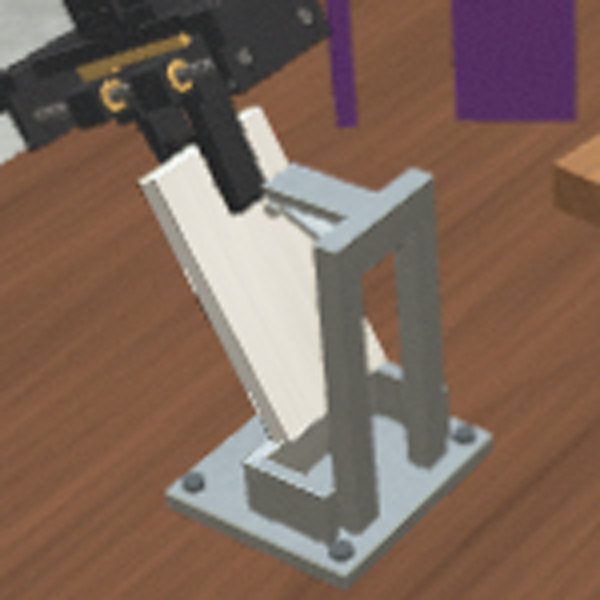

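View pics/scene6.png

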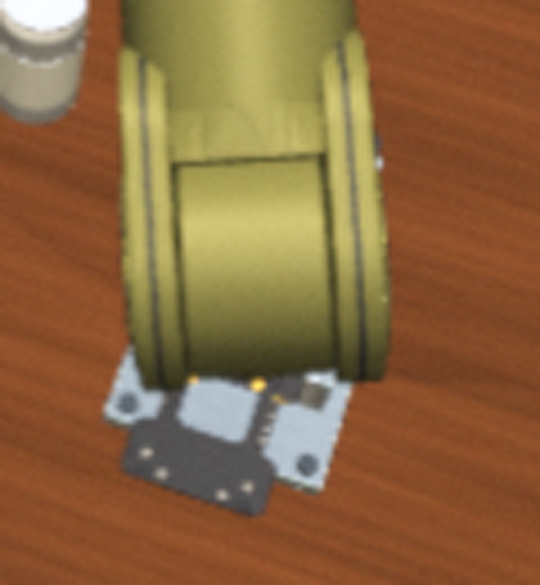

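Run:
```python
from h import *
np.set_printoptions(precision=2,suppress=True)
s=r.get_state();p=r.snapshot('wrist');T=T_of(p,s);K=p['intrinsics'];k=p['k1']
S=np.array([(-38,-44,44),(-46,-44,44),(-93,-65,12),(25,-65,12),(0,-39,12),(0,-39,44),(-93,65,12)])/1000
z=lambda u:(u-[180,90])*[3.5,3.3]
print(z(proj(T,K,k,RS.apply(S)+[V[0],V[1],0])))
print(z(proj(np.array(p['tool_from_camera']),K,k,np.array([[.04,-.007,.113],[.04,.007,.113]]))))
```

```text
[[386.91 218.69]
 [418.07 220.41]
 [660.84 133.35]
 [235.3  126.56]
 [313.51 218.88]
 [250.42 230.3 ]
 [621.67 611.14]]
[[311.77 238.74]
 [372.1  238.8 ]]
```

Request:
carry_out(
  commands=[
    [0.001, 0.001, 0.005, 0, 0, 0],
    [0.001, 0.001, 0.012, 0, 0, 0],
    [0.001, 0.001, 0.018, 0, 0, 0],
    [0.001, 0.001, 0.024, 0, 0, 0],
    [0.001, 0.001, 0.03, 0, 0, 0],
    [0.001, 0.001, 0.035, 0, 0, 0],
    [0.001, 0.001, 0.035, 0, 0, 0],
    [0.001, 0.001, 0.035, 0, 0, 0],
  ],
)

```text
clock: 10.9
tool_pos: [0.5978, 0.1803, 0.1193]
eef_rot: [0.677, 0.695, -0.175, -0.17]
contact_force: [-0.4, 0.4, -4.1]
opening: 0.157
```

Run:
```python
from h import *
np.set_printoptions(precision=4,suppress=True)
s=r.get_state(); print(s['clock'],s['contact_force'],s['moment'],s['tool_pos'])
for b in (.03,0): 
    P,Q=tgt(28,b); print(row(P,Q))
p=r.snapshot('wrist');cv2.imwrite('pics/w7.png',cv2.resize(p['img'][90:270,180:380],None,fx=3.5,fy=3.3,interpolation=cv2.INTER_CUBIC));q=r.snapshot('side')
cv2.imwrite('pics/side7.png',cv2.resize(q['img'][180:330,150:300],None,fx=4,fy=4,interpolation=cv2.INTER_CUBIC));
```

```text
10.9 [-0.3544  0.4497 -4.1304] [-0.0016 -1.0568 -0.0281] [0.5978 0.1803 0.1193]
[-0.0003 -0.001  -0.0247 -0.2884  0.0716  0.0045]
[-0.0002 -0.0009  0.0053 -0.2884  0.0716  0.0045]
```

View pics/w7.png

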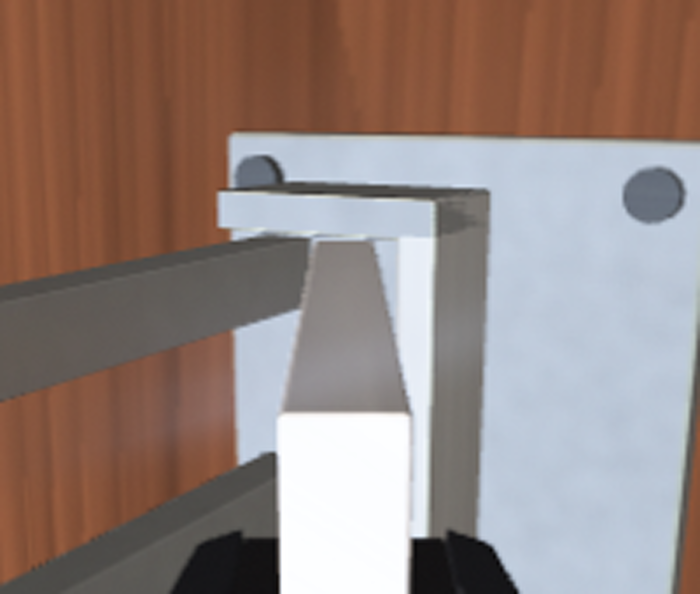

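View pics/side7.png

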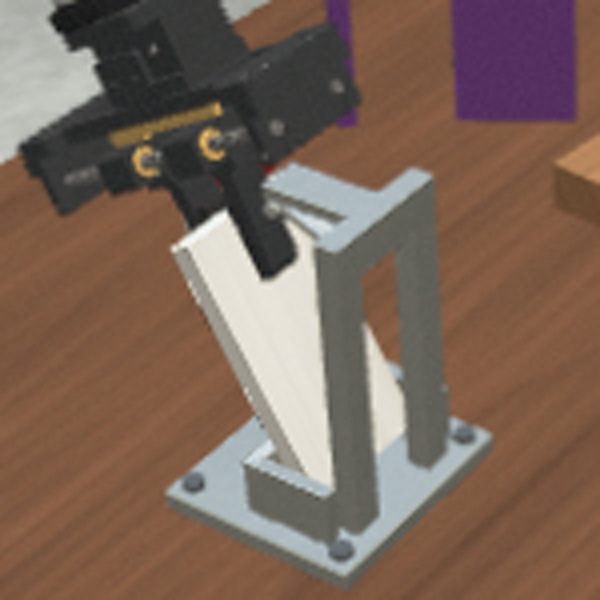

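Request:
carry_out(
  commands=[
    [0, 0, 0.002, 0, 0, 0],
    [0, 0, 0.004, 0, 0, 0],
    [0, 0, 0.005, 0, 0, 0],
    [0, 0, 0.005, 0, 0, 0],
  ],
)

```text
clock: 11.4
tool_pos: [0.5951, 0.1801, 0.1147]
eef_rot: [0.676, 0.695, -0.176, -0.17]
contact_force: [-1.1, -0.2, -4.1]
opening: 0.151
```

Request:
carry_out(
  commands=[
    [0, 0, 0.001, 0, 0, 0],
    [0, 0, 0.002, 0, 0, 0],
    [0, 0, 0.003, 0, 0, 0],
    [0, 0, 0.003, 0, 0, 0],
  ],
)

```text
clock: 11.8
tool_pos: [0.5953, 0.1802, 0.1142]
eef_rot: [0.677, 0.695, -0.174, -0.169]
contact_force: [4.2, -1.7, 5.2]
opening: 0.156
```

Request:
carry_out(
  commands=[
    [0, 0, 0, 0, 0, 0],
    [0, 0, 0, 0, 0, 0],
    [0, 0, 0, 0, 0, 0],
    [0, 0, 0, 0, 0, 0],
    [0, 0.01, 0.001, 5, 0, 0],
    [0, 0.02, 0.002, 10, 0, 0],
    [0, 0.024, 0.002, 12, 0, 0],
    [0, 0.024, 0.002, 12, 0, 0],
    [0, 0.024, 0.002, 12, 0, 0],
  ],
  fingers=150,
)

```text
clock: 12.7
tool_pos: [0.6135, 0.181, 0.0987]
eef_rot: [0.655, 0.673, -0.247, -0.24]
contact_force: [-0.7, 0.2, 0.4]
opening: 0.415
```

Run:
```python
from h import *
np.set_printoptions(precision=4,suppress=True)
s=r.get_state(); print(s['clock'],s['q'],s['contact_force'],s['moment'],s['tool_pos'],s['opening'])
p=r.snapshot('wrist');cv2.imwrite('pics/w8.png',cv2.resize(p['img'][90:270,180:380],None,fx=3.5,fy=3.3,interpolation=cv2.INTER_CUBIC));q=r.snapshot('side')
cv2.imwrite('pics/side8.png',cv2.resize(q['img'][180:330,150:300],None,fx=4,fy=4,interpolation=cv2.INTER_CUBIC));
```

```text
12.7 [-0.2012  1.2839 -0.2671  0.7707  0.0386  1.7754 -0.3476] [-0.6809  0.1999  0.443 ] [ 0.0085 -0.5706 -0.0338] [0.6135 0.181  0.0987] 0.4153543046828679
```

View pics/w8.png

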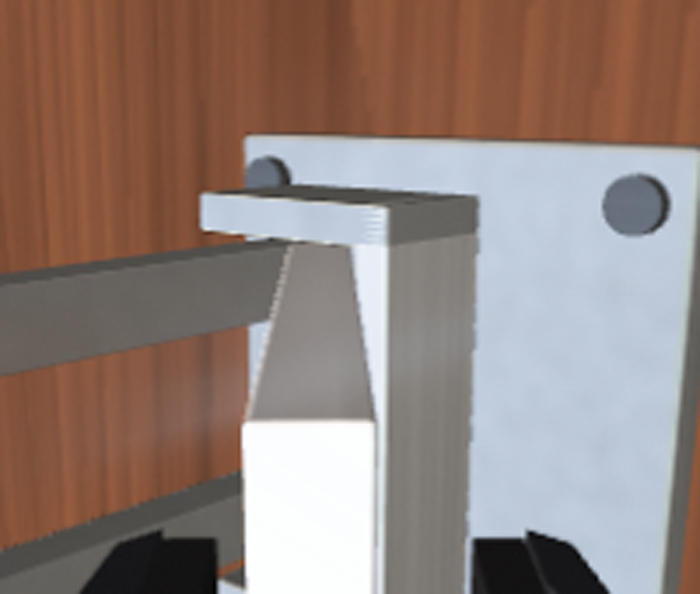

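View pics/side8.png

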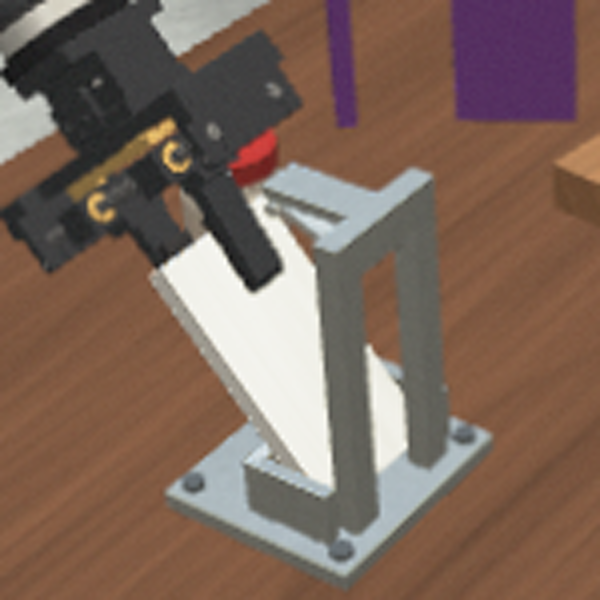

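Request:
carry_out(
  commands=[
    [0, -0.003, 0, 0, 0, 0],
    [0, -0.003, -0.01, 0, 0, 0],
    [0, -0.003, -0.03, 0, 0, 0],
    [0, -0.003, -0.06, 0, 0, 0],
    [0, -0.003, -0.09, 0, 0, 0],
    [0, -0.003, -0.11, 0, 0, 0],
    [0, -0.003, -0.11, 0, 0, 0],
  ],
)

```text
clock: 13.5
tool_pos: [0.6651, 0.1793, 0.1832]
eef_rot: [0.659, 0.675, -0.237, -0.233]
contact_force: [-0.3, 1.1, 0.1]
opening: 0.411
```

Run:
```python
from h import *
np.set_printoptions(precision=4,suppress=True)
s=r.get_state(); print(s['clock'],s['q'],s['contact_force'],s['tool_pos'],s['opening'])
M=R.from_quat(s['eef_rot']).as_matrix();print(M)
p=r.snapshot('wrist');save(p,'w9');q=r.snapshot('side');save(q,'side9')
for z in (p,q):
  for l in ('blank','blank_top'):print(l,[(RS.inv().apply(np.array(d['xyz'])-[V[0],V[1],0]),round(d['p'],2)) for d in r.spot_point(z,l)][:4])
cv2.imwrite('pics/side9c.png',cv2.resize(q['img'][180:330,150:300],None,fx=4,fy=4,interpolation=cv2.INTER_CUBIC));
# push start pose: tool down, tool y (jaw) along stand y : tool x = stand x?
z=np.array([0,0,-1.]);
for sg in (1,-1):
    y=np.array([0,sg,0.]);x=np.cross(y,z);Q=RS*R.from_matrix(np.c_[x,y,z])
    P=RS.apply([-.20,0,.20])+[V[0],V[1],0]; print(sg,P,row(P,Q))
```

```text
13.5 [-0.2666  1.3237  0.045   0.3891 -0.2078  2.0887 -0.2573] [-0.3308  1.07    0.1397] [0.6651 0.1793 0.1832] 0.41084897780532076
[[-0.0239  0.7785 -0.6271]
 [ 0.9997  0.0197 -0.0136]
 [ 0.0017 -0.6273 -0.7788]]
blank [(array([-0.0027,  0.0005,  0.0222]), 0.82), (array([0.1491, 0.3163, 0.0068]), 0.7)]
blank_top [(array([-0.1044, -0.0015,  0.134 ]), 0.89)]
blank [(array([-0.1599,  0.3605,  0.0028]), 0.89), (array([-0.0028, -0.0013,  0.0153]), 0.81), (array([-0.2724,  0.3185,  0.0006]), 0.7), (array([ 0.1505,  0.3214, -0.0018]), 0.66)]
blank_top [(array([0.1536, 0.3193, 0.154 ]), 0.86), (array([0.1916, 0.4421, 0.1495]), 0.86), (array([-0.2709,  0.3225,  0.1531]), 0.77), (array([-0.1013,  0.0062,  0.1248]), 0.75)]
1 [0.7309 0.1835 0.2   ] [  0.0029   0.0393  -0.0595 -31.0339  30.6928  86.0285]
-1 [0.7309 0.1835 0.2   ] [  0.0029   0.0393  -0.0595 -30.7041 -31.0454 -86.1813]
```

View pics/w9.png

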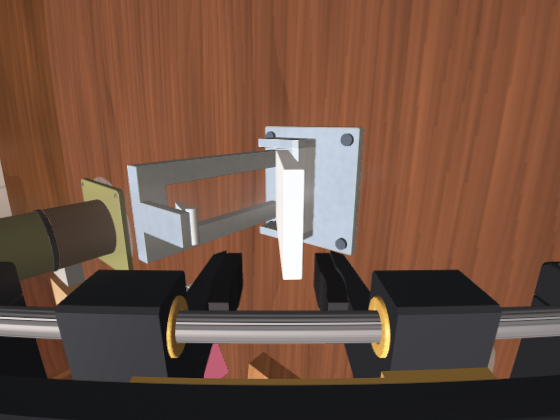

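View pics/side9c.png

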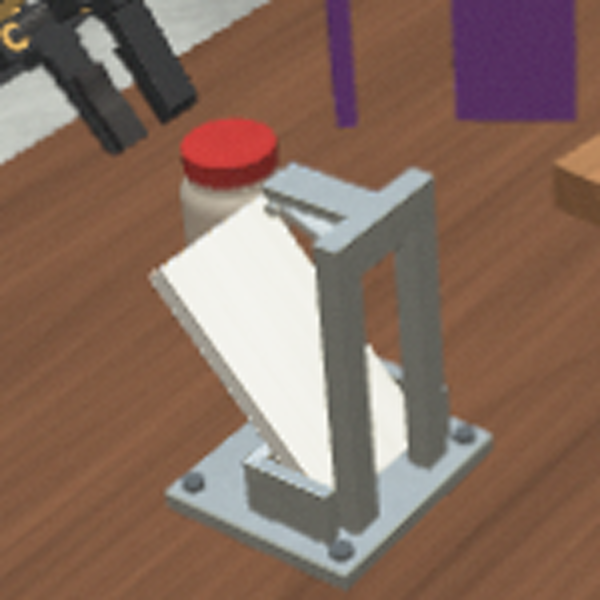

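Request:
carry_out(
  commands=[
    [0.003, 0.02, -0.03, -8, 0, 0],
    [0.003, 0.02, -0.064, -16, 0, 0],
    [0.003, 0.02, -0.064, -24, 0, 0],
    [0.003, 0.02, -0.064, -32, 0, 0],
    [0.003, 0.02, -0.064, -39, 0, 0],
    [0.003, 0.02, -0.064, -39, 0, 0],
    [0.003, 0.02, -0.064, -39, 0, 0],
  ],
)

```text
clock: 14.5
tool_pos: [0.7168, 0.184, 0.2174]
eef_rot: [0.698, 0.716, -0.002, -0.004]
contact_force: [0.3, 1.0, 0.1]
opening: 0.41
```

```bash
cat >> h.py <<'E'
def push(x,z,yo=0,pitch=0):
    Z=np.array([0,0,-1.]);y=np.array([0,-1.,0]);X=np.cross(y,Z)
    return RS.apply([x,yo,z])+[V[0],V[1],0], RS*R.from_matrix(np.c_[X,y,Z])
def tostand(P): return RS.inv().apply(np.array(P)-[V[0],V[1],0])
E
python3 - <<'E'
from h import *
np.set_printoptions(precision=4,suppress=True)
s=r.get_state(); print(s['clock'],s['q'],s['tool_pos'],tostand(s['tool_pos']))
print(R.from_quat(s['eef_rot']).as_matrix())
print(row(*push(-.19,.20)))
E
```

```text
14.5 [-0.3533  0.887   0.0982  1.1748 -0.0914  1.0903 -0.223 ] [0.7168 0.184  0.2174] [-0.1859 -0.0009  0.2174]
[[-0.0254  0.9997 -0.0075]
 [ 0.9997  0.0254  0.0029]
 [ 0.0031 -0.0074 -1.    ]]
[ -0.0009   0.0043   0.0174  -0.1942  -0.4741 -90.0413]
```

Request:
carry_out(
  commands=[
    [0, 0.004, 0, 0, 0, -8.5],
    [0, 0.004, 0, 0, 0, -17],
    [0, 0.004, 0, 0, 0, -25.5],
    [0, 0.004, 0, 0, 0, -34],
    [0, 0.004, 0, 0, 0, -42.5],
    [0, 0.004, 0, 0, 0, -51],
    [0, 0.004, 0, 0, 0, -59.5],
    [0, 0.004, 0, 0, 0, -68],
    [0, 0.004, 0.005, 0, 0, -76.5],
    [-0.001, 0.004, 0.01, -0.2, -0.4, -85],
    [-0.001, 0.004, 0.017, -0.2, -0.5, -90],
    [-0.001, 0.004, 0.017, -0.2, -0.5, -90],
  ],
)

```text
clock: 15.7
tool_pos: [0.7233, 0.1816, 0.1974]
eef_rot: [-0.011, 1.0, -0.001, -0.001]
contact_force: [-0.4, -0.1, 0.0]
opening: 0.407
```

Run:
```python
from h import *
np.set_printoptions(precision=4,suppress=True)
s=r.get_state(); print(s['clock'],s['q'],tostand(s['tool_pos']),s['contact_force'],s['opening'])
for a in ((-.16,.11),(-.12,.11),(-.023,.14)): print(row(*push(*a)))
p=r.snapshot('wrist');save(p,'w10');q=r.snapshot('side')
save(q,'side10')
```

```text
15.7 [-0.1801  0.92   -0.302   1.1657  0.2703  1.0953  1.1003] [-0.1923  0.0017  0.1974] [-0.3786 -0.0511  0.0223] 0.407072605517724
[ 0.0322  0.0017  0.0875 -0.0723 -0.072  -0.1928]
[ 0.0722  0.0016  0.0875 -0.0723 -0.072  -0.1928]
[ 0.1693  0.0012  0.0577 -0.0723 -0.072  -0.1928]
```

View pics/w10.png

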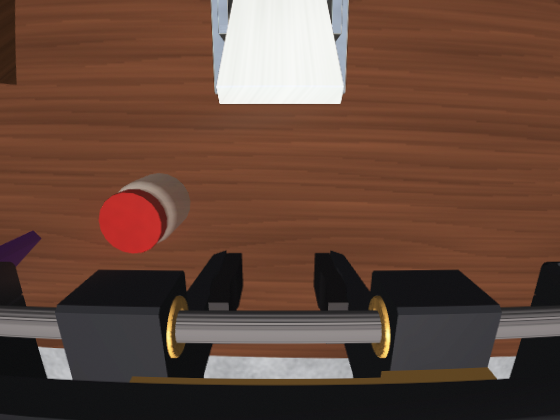

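View pics/side10.png

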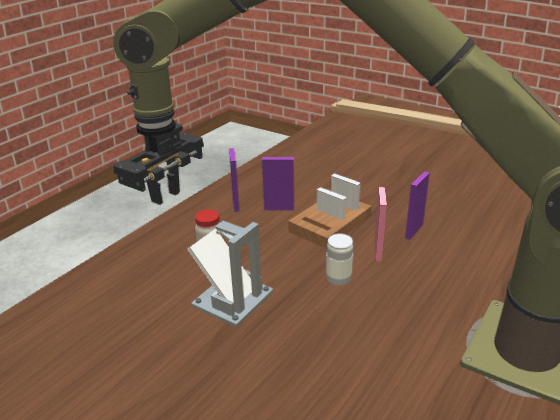

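Request:
carry_out(
  commands=[
    [0.02, 0.002, 0.03, 0, 0, 0],
    [0.032, 0.002, 0.06, 0, 0, 0],
    [0.032, 0.002, 0.092, 0, 0, 0],
    [0.045, 0.002, 0.092, 0, 0, 0],
    [0.055, 0.002, 0.092, 0, 0, 0],
    [0.06, 0.002, 0.092, 0, 0, 0],
    [0.06, 0.002, 0.092, 0, 0, 0],
  ],
)

```text
clock: 16.5
tool_pos: [0.6638, 0.1832, 0.108]
eef_rot: [-0.012, 1.0, -0.0, 0.002]
contact_force: [0.6, -0.8, 1.1]
opening: 0.414
```

Run:
```python
from h import *
np.set_printoptions(precision=4,suppress=True)
s=r.get_state(); print(s['clock'],tostand(s['tool_pos']),s['contact_force'],s['opening'])
p=r.snapshot('wrist');save(p,'w11');q=r.snapshot('side')
cv2.imwrite('pics/side11.png',cv2.resize(q['img'][160:330,120:300],None,fx=3.5,fy=3.5,interpolation=cv2.INTER_CUBIC));
```

```text
16.5 [-0.1329 -0.0014  0.108 ] [ 0.6209 -0.8474  1.1469] 0.41378391503453765
```

View pics/w11.png

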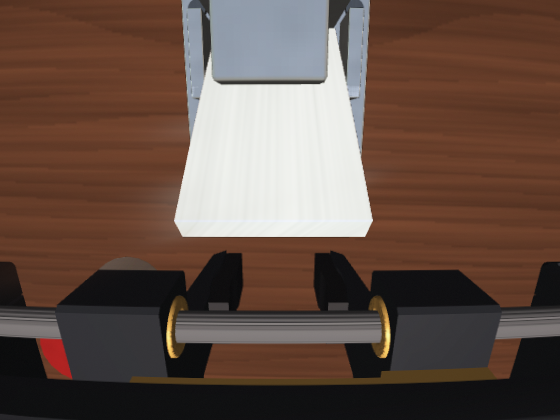

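View pics/side11.png

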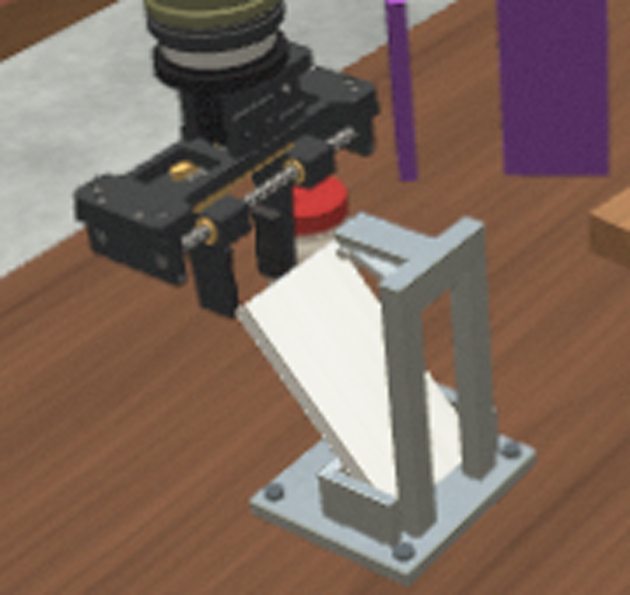

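Request:
carry_out(
  commands=[
    [0.009, -0.002, 0, 0, 0, 0],
    [0.018, -0.002, -0.002, 0, 0, 0],
    [0.023, -0.002, -0.006, 0, 0, 0],
    [0.028, -0.002, -0.01, 0, 0, 0],
    [0.033, -0.002, -0.015, 0, 0, 0],
    [0.038, -0.002, -0.02, 0, 0, 0],
    [0.043, -0.002, -0.024, 0, 0, 0],
    [0.048, -0.002, -0.028, 0, 0, 0],
    [0.053, -0.002, -0.03, 0, 0, 0],
    [0.058, -0.002, -0.032, 0, 0, 0],
    [0.063, -0.002, -0.033, 0, 0, 0],
    [0.063, -0.002, -0.033, 0, 0, 0],
  ],
)

```text
clock: 17.8
tool_pos: [0.5998, 0.1796, 0.1405]
eef_rot: [-0.012, 1.0, -0.0, 0.001]
contact_force: [0.9, -0.2, 0.1]
opening: 0.41
```

Run:
```python
from h import *
np.set_printoptions(precision=4,suppress=True)
s=r.get_state(); print(s['clock'],tostand(s['tool_pos']),s['contact_force'],s['moment'],s['opening'])
p=r.snapshot('wrist');save(p,'w12');q=r.snapshot('side')
cv2.imwrite('pics/side12.png',cv2.resize(q['img'][160:330,120:300],None,fx=3.5,fy=3.5,interpolation=cv2.INTER_CUBIC));
```

```text
17.8 [-0.0688  0.0005  0.1405] [ 0.8724 -0.1674  0.1139] [ 0.0309 -0.1715 -0.0221] 0.40954988673997467
```

View pics/w12.png

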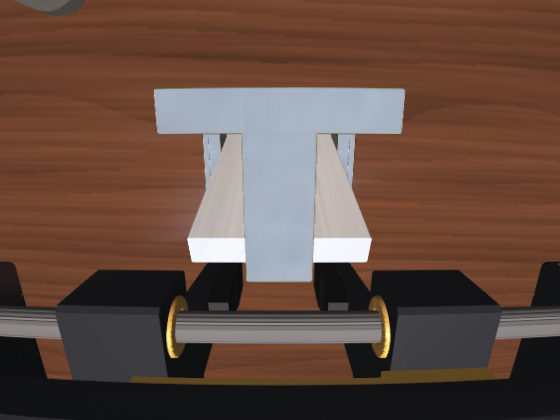

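View pics/side12.png

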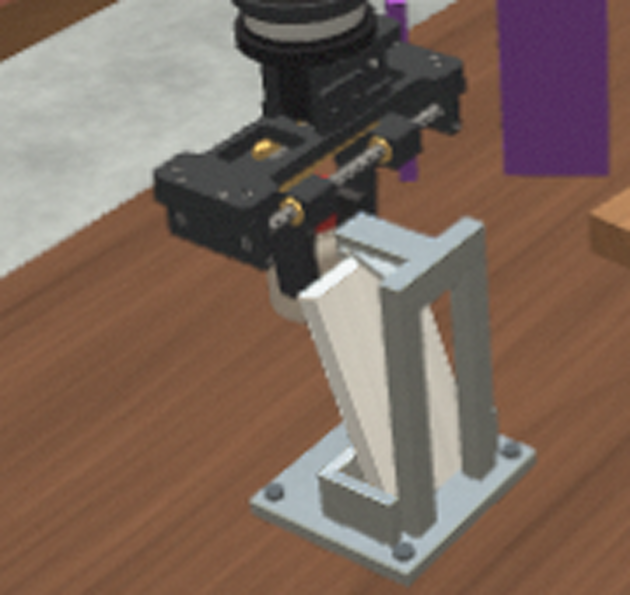

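Request:
carry_out(
  commands=[
    [0.006, 0, 0, 0, 0, 0],
    [0.012, 0, 0, 0, 0, 0],
    [0.018, 0, 0, 0, 0, 0],
    [0.024, 0, 0, 0, 0, 0],
    [0.029, 0, 0, 0, 0, 0],
    [0.033, 0, 0, 0, 0, 0],
    [0.036, 0, 0, 0, 0, 0],
    [0.036, 0, 0, 0, 0, 0],
  ],
)

```text
clock: 18.7
tool_pos: [0.5646, 0.1788, 0.1406]
eef_rot: [-0.012, 1.0, -0.0, 0.002]
contact_force: [2.3, -0.4, 1.8]
opening: 0.411
```

Run:
```python
from h import *
np.set_printoptions(precision=4,suppress=True)
s=r.get_state(); print(s['clock'],tostand(s['tool_pos']),s['contact_force'],s['moment'],s['opening'])
p=r.snapshot('wrist');save(p,'w13');q=r.snapshot('side')
cv2.imwrite('pics/side13.png',cv2.resize(q['img'][160:330,120:300],None,fx=3.5,fy=3.5,interpolation=cv2.INTER_CUBIC));
```

```text
18.7 [-0.0336  0.0004  0.1406] [ 2.2699 -0.4182  1.7641] [ 0.042  -0.5387  0.0182] 0.41055738808663444
```

View pics/side13.png

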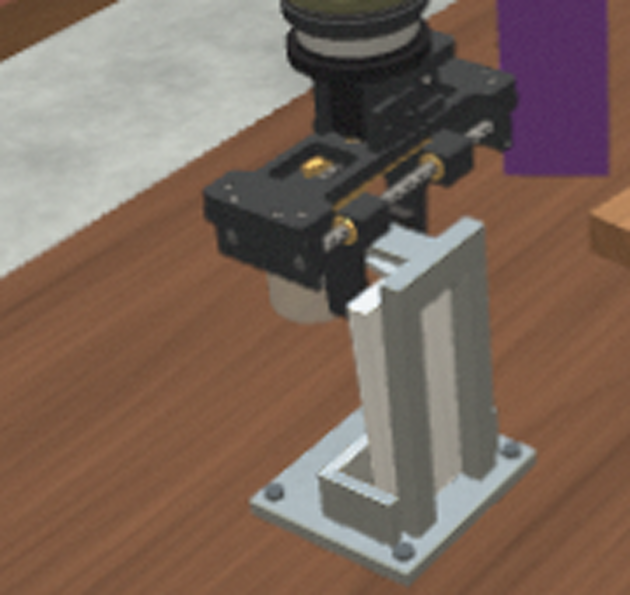

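Nearly home, with a light push of about 2 N, probably against the pawl. I continue in small steps.

Request:
carry_out(
  commands=[
    [0.002, 0, 0, 0, 0, 0],
    [0.004, 0, 0, 0, 0, 0],
    [0.006, 0, 0, 0, 0, 0],
    [0.007, 0, 0, 0, 0, 0],
    [0.007, 0, 0, 0, 0, 0],
  ],
)

```text
clock: 19.3
tool_pos: [0.556, 0.1782, 0.1397]
eef_rot: [-0.012, 1.0, -0.001, -0.0]
contact_force: [0.4, 0.5, 0.4]
opening: 0.409
```

Request:
carry_out(
  commands=[
    [0.001, 0, 0, 0, 0, 0],
    [0.002, 0, 0, 0, 0, 0],
    [0.003, 0, 0, 0, 0, 0],
    [0.003, 0, 0, 0, 0, 0],
  ],
)

```text
clock: 19.7
tool_pos: [0.556, 0.1782, 0.14]
eef_rot: [-0.012, 1.0, -0.0, 0.003]
contact_force: [6.3, -0.1, -4.2]
opening: 0.413
```

Run:
```python
from h import *
np.set_printoptions(precision=4,suppress=True)
s=r.get_state(); print(s['clock'],tostand(s['tool_pos']),s['contact_force'],s['moment'])
q=r.snapshot('side')
cv2.imwrite('pics/side14.png',cv2.resize(q['img'][200:330,180:300],None,fx=4.5,fy=4.5,interpolation=cv2.INTER_CUBIC));
```

```text
19.7 [-0.025   0.0008  0.14  ] [ 6.3324 -0.0752 -4.2472] [ 0.1531 -1.2506  0.1229]
```

View pics/side14.png

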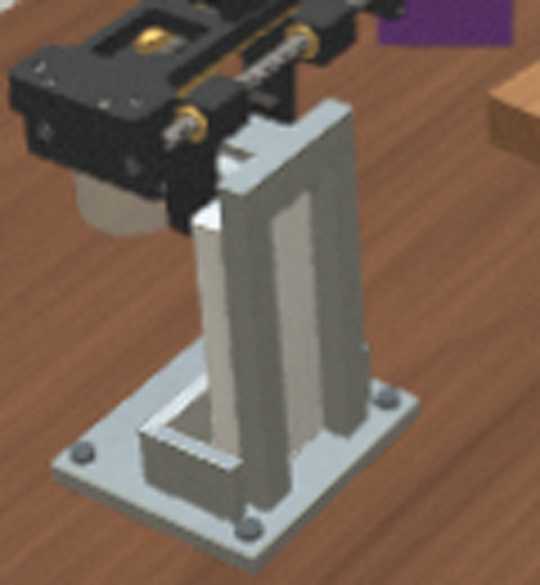

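Request:
carry_out(
  commands=[
    [0.002, 0, 0, 0, 0, 0],
    [0.004, 0, 0, 0, 0, 0],
    [0.004, 0, 0, 0, 0, 0],
    [0.004, 0, 0, 0, 0, 0],
  ],
)

```text
clock: 20.15
tool_pos: [0.5561, 0.1782, 0.1404]
eef_rot: [-0.011, 1.0, 0.001, 0.006]
contact_force: [13.4, 0.3, -9.5]
opening: 0.411
```

Request:
carry_out(
  commands=[
    [0.002, 0, 0, 0, 0, 0],
    [0.004, 0, 0, 0, 0, 0],
    [0.004, 0, 0, 0, 0, 0],
  ],
)

```text
clock: 20.45
tool_pos: [0.5562, 0.1783, 0.1408]
eef_rot: [-0.011, 1.0, 0.002, 0.01]
contact_force: [21.4, -0.9, -14.9]
opening: 0.411
```

Run:
```python
from h import *
np.set_printoptions(precision=4,suppress=True)
s=r.get_state(); print(s['clock'],tostand(s['tool_pos']),s['contact_force'],s['moment'])
q=r.snapshot('wrist');save(q,'w15')
```

```text
20.45 [-0.0252  0.0007  0.1408] [ 21.4026  -0.9473 -14.919 ] [ 0.2004 -4.5471  0.265 ]
```

View pics/w15.png

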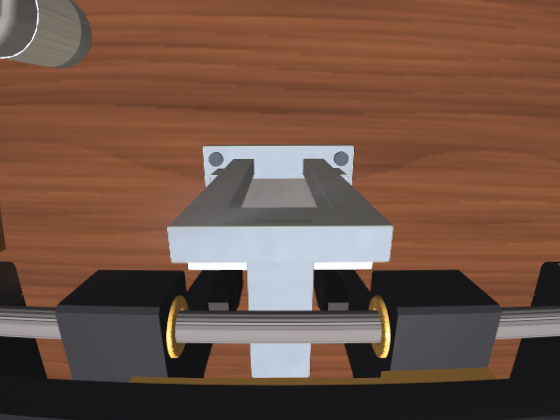

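Request:
carry_out(
  commands=[
    [-0.004, 0, 0, 0, 0, 0],
    [-0.008, 0, 0, 0, 0, 0],
    [-0.012, 0, 0, 0, 0, 0],
    [-0.02, 0, 0, 0, 0, 0],
    [-0.04, 0, 0, 0, 0, 0],
    [-0.07, 0, 0, 0, 0, 0],
    [-0.11, 0, 0, 0, 0, 0],
    [-0.15, 0, -0.02, 0, 0, 0],
    [-0.17, 0, -0.05, 0, 0, 0],
    [-0.17, 0, -0.06, 0, 0, 0],
    [-0.17, 0, -0.06, 0, 0, 0],
  ],
)

```text
clock: 21.6
tool_pos: [0.7162, 0.183, 0.2018]
eef_rot: [-0.012, 1.0, 0.0, 0.002]
contact_force: [-0.0, 0.3, -0.3]
opening: 0.408
```

Run:
```python
from h import *
np.set_printoptions(precision=4,suppress=True)
s=r.get_state(); print(s['clock'],tostand(s['tool_pos']),s['contact_force'],s['qd'])
w=r.snapshot('wrist');save(w,'w16');q=r.snapshot('side');c=r.snapshot('scene');save(c,'scene16')
cv2.imwrite('pics/side16.png',cv2.resize(q['img'][200:330,180:300],None,fx=4.5,fy=4.5,interpolation=cv2.INTER_CUBIC));
for z in (w,q,c):
  for l in ('blank','blank_top','catch','tongue','seat'):print(l,[(tostand(d['xyz']),round(d['p'],2)) for d in r.spot_point(z,l) if np.linalg.norm(tostand(d['xyz'])[:2])<.15][:4])
```

```text
21.6 [-0.1853  0.0001  0.2018] [-0.0183  0.3256 -0.3197] [-0.0081  0.0168  0.0029  0.0798  0.0044 -0.0181 -0.0013]
blank [(array([-0.0066, -0.0027,  0.0153]), 0.95)]
blank_top []Traceback (most recent call last):
  File "<stdin>", line 7, in <module>
ValueError: it knows: blank, blank_top, block, can, jar, lip, seat, short, stand, tongue
```

View pics/side16.png

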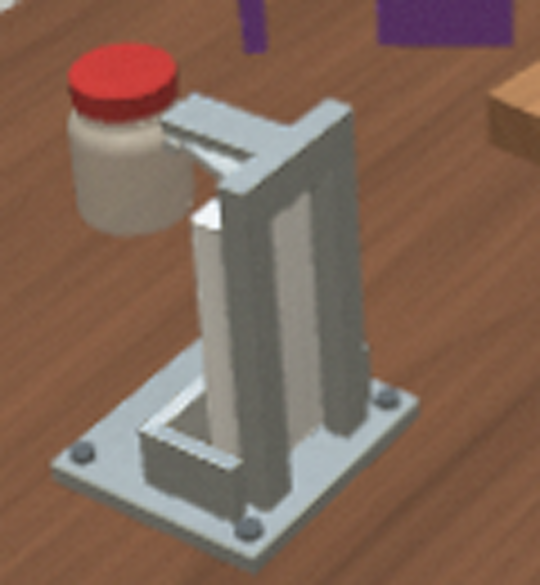

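View pics/w16.png

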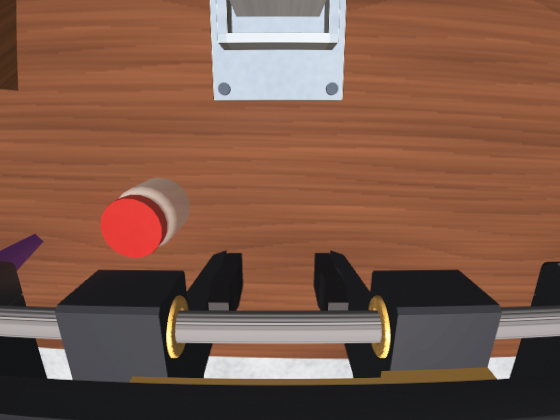

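View pics/scene16.png

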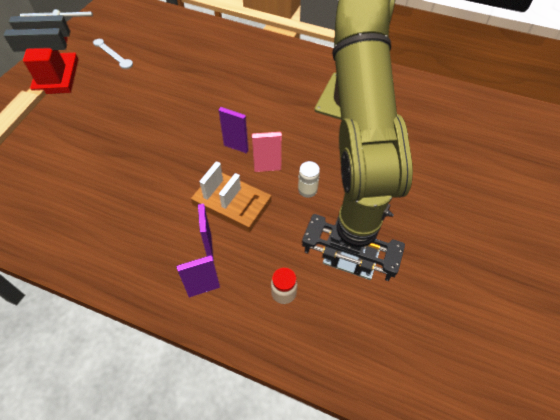

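Run:
```python
from h import *
np.set_printoptions(precision=2,suppress=True)
q=r.snapshot('side');a=cv2.imread('pics/side1.png');b=q['img']
sl=(slice(212,262),slice(205,265))
im=np.hstack([cv2.resize(x[sl],None,fx=6.5,fy=6.5,interpolation=cv2.INTER_CUBIC) for x in (a,b)]);cv2.imwrite('pics/cmp.png',im)
T=T_of(q);K=q['intrinsics'];k=q['k1']
w=lambda S:RS.apply(np.array(S)/1000)+[V[0],V[1],0]
for nm,S in (('down',[(-47,-10,171),(-17,-10,158)]),('home',[(-14,-40,162),(0,-40,162),(-14,-40,44),(0,-40,44)]),('lean2deg',[(-19.4,-40,162),(-5.4,-40,162)])):
    print(nm,((proj(T,K,k,w(S))-[205,212])*6.5)+[390,0])
```

```text
down [[473.12 128.86]
 [555.92 195.17]]
home [[499.27 236.79]
 [537.58 251.65]
 [529.97 553.41]
 [566.26 569.39]]
lean2deg [[484.64 231.1 ]
 [522.74 245.9 ]]
```

View pics/cmp.png

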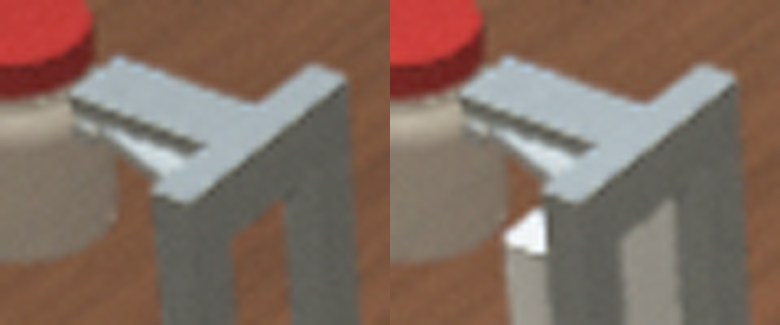

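Run:
```python
from h import *
s=r.get_state(); print(s['clock'],abs(s['qd']).max(),s['contact_force'])
print(r.finish_job())
```

```text
21.9 0.016495655689141953 [-0.08170194 -0.24766442  0.45834476]
the job is handed in; nothing more can be done
None
```

The tall blank is standing in the stand with the catch down in front of it, and I handed the job in at 21.9 s. The hand-in gives no verdict, so what follows is from my own checks.

**What I did:**
- I lifted the blank out of the block and lowered it into the trough leaning about 28°. I stopped when its foot touched the floor, which showed as a force step of about 9 N.
- I opened the fingers and let the blank settle onto the lip. I then pushed its top back with one finger on each side of the tongue.
- The push force was about 2 N, then dropped to nearly zero around where the catch should snap. After that the blank met a hard stop that held up to 21 N without moving.

**Last checks:**
- **Position:** In the side view the blank's top front corner is about 1 pixel from where it should be when home. A 2° lean would put it about 3 pixels off.
- **Foot:** The wrist camera's network put the foot at stand x = -6.6 mm, against -7 mm expected.
- **Catch:** It looks the same as in the starting picture, so I take it to be down. The network does not recognise the catch, so I have no angle reading for it.
- **Surroundings:** The short blanks, jar and can look undisturbed. The robot is clear of everything and its force reading is near zero.

**Did not agree or fell short:**
- **Stand position:** The single-view estimates differed by about 3.5 mm. I used a combined fit over all the views and added a 1 mm correction.
- **Top detector:** The wrist camera's network did not report the top of the seated blank, and that check stopped on an error before trying the other two cameras. I relied on the side-view geometry instead.
- **Wrist joint:** One wrist joint came very close to its range limit (2.0887 of 2.09 rad) during the retreat after release.

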